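# Load and clamp sample cassettes on a platform shaker

## Task

Get the platform shaker ready to run: loosen the wing knob on its retaining bar, slide the bar fully back, then take every sample cassette out of the sloped bin and stand them flat on the platform side by side between the bar and the end fence, each one parallel to the bar. Slide the bar up so that the whole row is held snugly against the fence without gaps, tighten the wing knob fully (clockwise), and set the speed dial to 6. Never drag the bar while its knob is tight, and leave the other things on the bench where they are.

Things in the scene. Friction and masses are not known exactly. Their poses are not given: they have to be found in the camera images.
- shaker: Platform shaker, fixed: white platform 200 x 300 mm, its top 150 mm above the bench. Origin: under the platform's centre, on the bench. x across the platform (away from the robot), y along it to the fence and console. Rims 12 mm high along both long sides (inner faces x = -90, +90 mm); end fence at y = +140 mm (inner face), 200 mm long, 28 mm high; console beyond it.
- stop_face (a point): Middle of the foot of the fence's inner face, at platform height (shaker frame x 0, y +140, z 150 mm); axes parallel to the shaker's. The platform extends to -y from here.
- bar_face (a point): Middle of the face of the retaining bar that looks to the fence; it moves with the bar; axes parallel to the shaker's. The bar is aluminium, 160 mm long (x), 40 mm wide (y), its top 32 mm above the platform.
- bar (a joint): Slide of the retaining bar along the shaker's +y, m: 0 fully back (away from the fence), up to 0.2 towards the fence. Bar face to fence distance = 0.245 - value. Slides stiffly (3 N) and stays where it is left; must not be dragged while the clamp is tight. Can be pushed, or moved by the wing knob.
- clamp (a joint): Turn of the clamp's wing knob on top of the bar's middle, in rad, growing clockwise seen from above: 0 fully loose, 1.7 the hard end of tightening; Below 0.5 counts as loosened, above 1.35 as tight.
- clamp_grip (a point): Centre of the wing of the clamp knob, on its vertical turning axis, 69 mm above the platform: a black bar 56 mm long (along this point's x), 14 mm thick (y), 26 mm high (from 13 mm below to 13 mm above this point), on a collar of 34 mm diameter. It turns and slides with the knob.
- dial (a joint): Turn of the speed dial on the console, in rad, growing clockwise seen from above: 0 at mark 0 (end stop), 0.3 per mark, mark 10 at 3.0 (end stop); mark 6 is 1.8. It stays where it is left.
- dial_grip (a point): Centre of the dial's wing, on the dial's axis (z, square to the console's face, which slopes 15 degrees down to the shaker's -x): black wing 52 mm long (x; the +x end has the white pointer line), 15 mm thick (y), 28 mm high (14 mm either side of this point), on a skirt 60 mm wide, 8 mm high. Turns with the dial.
- dial_axis (a point): Foot of the dial's axis on the console's face, 22 mm below the wing's centre; z along the axis, does not turn. 11 white marks surround the dial, clockwise from mark 0; marks 0, 5 and 10 are longer.
- bin: Grey sloped bin, fixed to the bench, with four compartments side by side along its y. Origin: centre of its underside on the bench. The floor falls 18 degrees towards the bin's -x; compartments are 54 mm wide and 125 mm long, 58 mm apart, divider walls 22 mm high above the floor, front lip 27 mm, back wall 31 mm.
- bin_mid (a point): Centre of the bin's sloped floor, 50 mm above the bench (axes those of the bin, not tilted).
- cassette1: White sample cassette: closed box 100 x 44 x 28 mm (x, y, z) with a finger rib on top, 56 mm long (x), 12 mm thick (y), 24 mm high (from 28 to 52 mm above the underside). Origin: centre of its underside; z up through the rib. Starts in a bin compartment, lying on the slope, or is absent. About 0.14 kg.
- cassette2: White sample cassette: closed box 100 x 44 x 28 mm (x, y, z) with a finger rib on top, 56 mm long (x), 12 mm thick (y), 24 mm high (from 28 to 52 mm above the underside). Origin: centre of its underside; z up through the rib. Starts in a bin compartment, lying on the slope, or is absent. About 0.14 kg.
- cassette3: White sample cassette: closed box 100 x 44 x 28 mm (x, y, z) with a finger rib on top, 56 mm long (x), 12 mm thick (y), 24 mm high (from 28 to 52 mm above the underside). Origin: centre of its underside; z up through the rib. Starts in a bin compartment, lying on the slope, or is absent. About 0.14 kg.
- cassette4: White sample cassette: closed box 100 x 44 x 28 mm (x, y, z) with a finger rib on top, 56 mm long (x), 12 mm thick (y), 24 mm high (from 28 to 52 mm above the underside). Origin: centre of its underside; z up through the rib. Starts in a bin compartment, lying on the slope, or is absent. About 0.14 kg.
- wash_bottle: Bystander, to be left alone: white bottle, 60 mm diameter, 150 mm high, loose on the bench behind the work. Origin: centre of its underside.
- beaker: Bystander, to be left alone: glass beaker, 70 mm diameter, 80 mm high, loose on the bench behind the work. Origin: centre of its underside.
- tip_box: Bystander, to be left alone: closed pipette-tip box 120 x 85 x 57 mm, loose on the bench behind the work. Origin: centre of its underside.
Things that resemble listed ones, but are neither listed nor needed, are in the scene too. Leave any red look-alike of the cassette4 alone. What is shaped like the cassette1 but brown is not meant.

How it is judged:
By the outcome, as a careful person would: the job done as asked, in the order asked, and still so for the second after the job is handed in, with the robot touching nothing.
Of cassette1, cassette2, cassette3, cassette4 only 2 to 4 are there at a start; the rules pass over those that are not, and their reading is None.
At some moment in a run one of cassette1, cassette2, cassette3, cassette4 may be knocked a few centimetres aside while the robot is not near it.
Once in a run the grip may slacken for a moment while it holds something.
It also fails if it takes over 210 s, if anything falls off the work surface, if the arm or the gripper's body presses on something with over 40 N, if the wrist force passes 120 N, or if a joint passes its speed limit or range.

## Robot

A 7-joint arm with a two-finger parallel gripper is mounted at the origin on the work surface. World frame = base frame: x ahead of the robot, y to its left, z up, the work surface at z = 0. Lengths are in m, angles in rad, forces in N, time in s.
With the tool pointing down it reaches from about 0.4 to 0.9 m from the base axis. Payload 5.5 kg.
Tool frame: the origin (TCP) lies at the very end of the fingers, on their centre line; the grasp point (between the pads) lies 19 mm behind it (robot.grasp_offset is the distance from the TCP to the grasp point, in m); z points along the fingers, y is the line along which they close (so a half turn about z gives the same grasp; the last joint's range is limited). The gripper opens to 92 mm and grips with 3 to 60 N. Pads are 19 mm wide; open, the fingers measure 130 mm over their backs; the gripper's body (75 mm by 190 mm) begins 47 mm behind the grasp point.
Start: joints at [1.503, 0.501, -0.427, 1.55, 0.221, 1.138, -0.21], TCP at [0.211, -0.615, 0.227] pointing down, gripper open.
Joint ranges: [-2.88, 2.88], [-0.31, 2.03], [-1.54, 1.56], [0.2, 2.42], [-1.41, 4.55], [0.19, 2.02], [-2.57, 2.57]. Speed limits (rad/s): [2.57, 2.57, 3.14, 3.14, 3.14, 3.14, 3.14].

## Interface

Orientations are given as a rotation vector (axis times angle).
In Python, from cell import robot, cams, close_job gives the robot as it stands.
- The arm moves only by the shell command python3 -m crank 'ROWS' [FORCE]. ROWS is JSON, a list of rows, each a list of 7 numbers: the shift along the tool's x, y, z scaled (see below), then the turn, a rotation vector about the tool's x, y, z scaled (see below), then the closure, from 0 (fully open) to 1 (shut). In form: [[x, y, z, rx, ry, rz, fingers], ...]. A call has 1 to 20 rows; each row is the pose to reach, as a shift and turn from the pose commanded when the call began, along the tool's axes at that moment; what a row does not reach only later rows make up. The controller multiplies each number of a shift by 1 m and each number of a turn by 30 degrees. A row lasts 1/8 s, in which the tool goes at most 62.5 mm and 10.7 degrees, less where a joint would pass 70% of its speed; a pose out of reach is approached as far as the arm can. A call with a number of a shift or a turn outside -1 to 1 is refused whole. A call with a gripper value outside its range is refused whole. The fingers move at their own pace and stop on an object; FORCE is the grip in N (left out, the last holds). Time passes only in rows, so rows that repeat a pose let the fingers close. It gives the time, the measured TCP pose, the force, the opening and the grip force at its end, in the units of the state.
- robot.read_state(): the state, without advancing time (a new reading comes with each control period).
- cams.get_image(name): name is "side" or "top" or "wrist"; returns a dict with "color" (480x640x3 uint8, red, green, blue), "intrinsics" (3x3 intrinsics, pixels), "view" (4x4, takes a point from world to camera coordinates). Camera axes: x right, y down, z forward; pixel columns grow to the right and rows downward; lengths in m; the calibration is good to about 2 mm. A picture is of the moment at which its call begins. There is no depth.
- close_job(): hands the job in; it is judged then, once.
The state is a dict: "time": time; "joint_positions": joint angles; "joint_velocities": joint speeds; "tau": joint torques, N m; "tcp_pos": TCP position; "tcp_rot": TCP orientation; "contact_force": force on the tool from outside, world axes, zero at the start; "wrist_torque": the same for the moment, N m; "width": finger opening in m; "finger_force": force on a finger pad.
Only numpy, scipy, OpenCV 4.12 (cv2) and the standard library are available. Lean on these libraries where they do the work, as an engineer would, in place of code of your own. Each camera call takes 0.05 s, during which the arm holds its last target. There are 200 camera calls.

## Working session

There is one attempt and no reset: what is moved stays moved. The work goes in short steps, Python scripts to look and compute and a shell command to move; the robot and the scene stay as the last step left them, time stands still between calls to the robot, and variables do not carry over. Pictures are saved under pics/ and viewed, at most 14 in all, crops included, and the job is handed in when it is done.

```bash
ls; mkdir -p pics
python3 - <<'E'
from cell import robot,cams
import cv2,json,numpy as np
s=robot.read_state();print({k:np.round(v,3).tolist() for k,v in s.items()})
for n in["side","top"]:
    d=cams.get_image(n);cv2.imwrite(f"pics/{n}0.png",d["color"][:,:,::-1]);print(n,np.round(d["intrinsics"],1).tolist(),np.round(d["view"],4).tolist())
E
```

```text
pics
{'time': 0.0, 'joint_positions': [1.503, 0.502, -0.427, 1.551, 0.221, 1.138, -0.21], 'joint_velocities': [0.001, -0.001, -0.001, 0.0, -0.0, 0.001, 0.0], 'tau': [-0.0, -56.66, -5.816, -27.911, -0.068, 0.031, 0.0], 'tcp_pos': [0.211, -0.614, 0.226], 'tcp_rot': [-3.097, -0.517, 0.0], 'contact_force': [-0.293, -0.407, 0.26], 'wrist_torque': [-0.042, 0.019, -0.019], 'finger_force': 0.0, 'width': 0.092}
side [[560.9, 0.0, 323.3], [0.0, 560.9, 241.9], [0.0, 0.0, 1.0]] [[-0.9389, -0.3443, -0.0039, 0.5379], [-0.2316, 0.64, -0.7327, 0.2925], [0.2547, -0.687, -0.6806, 1.0739], [0.0, 0.0, 0.0, 1.0]]
top [[444.8, 0.0, 314.5], [0.0, 444.8, 235.3], [0.0, 0.0, 1.0]] [[-0.1014, -0.9948, 0.0027, -0.0294], [-0.9743, 0.0988, -0.2025, 0.6342], [0.2012, -0.0231, -0.9793, 1.1363], [0.0, 0.0, 0.0, 1.0]]
```

View pics/top0.png

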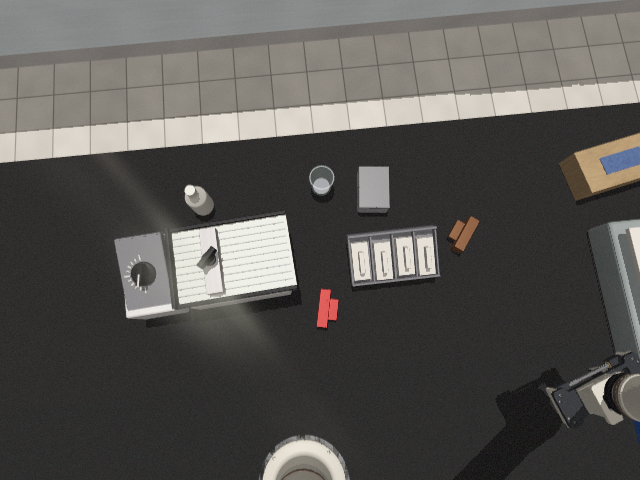

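View pics/side0.png

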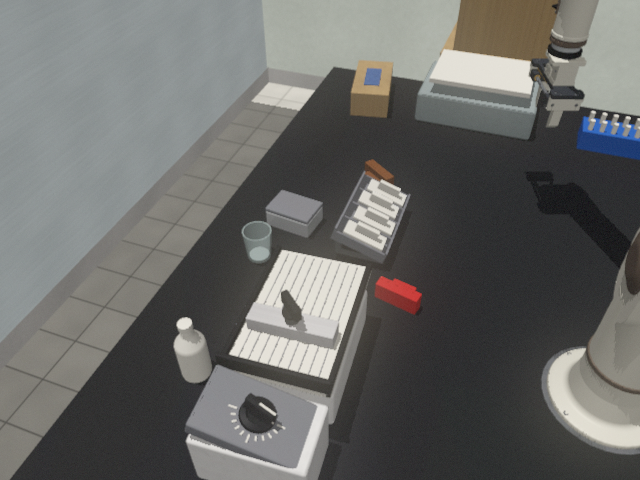

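Top: shaker at about (170-295, 215-305), knob near (207,258), dial near (143,275), bin at (348-438, 228-286) with four white cassettes; the red and brown look-alikes lie outside. Side: the same things. I enlarge them next.

Run:
```python
import cv2,numpy as np
t=cv2.imread("pics/top0.png");s=cv2.imread("pics/side0.png")
r=lambda a,k:cv2.resize(a,None,fx=k,fy=k,interpolation=cv2.INTER_CUBIC)
a=r(t[205:325,110:310],4);cv2.imwrite("pics/c1.png",a)
cv2.imwrite("pics/c2.png",r(t[220:295,340:450],7)[:600,:800])
cv2.imwrite("pics/c3.png",r(s[245:475,180:380],2.6)[:600])
```

```text
(no output)
```

View pics/c1.png

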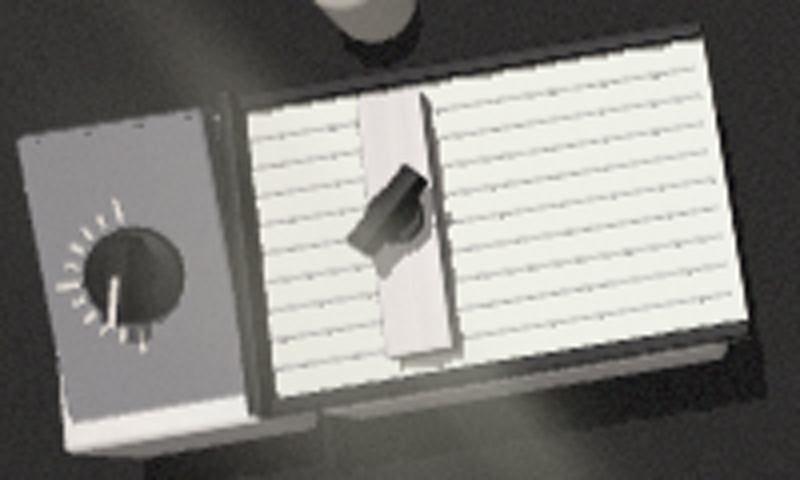

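View pics/c2.png

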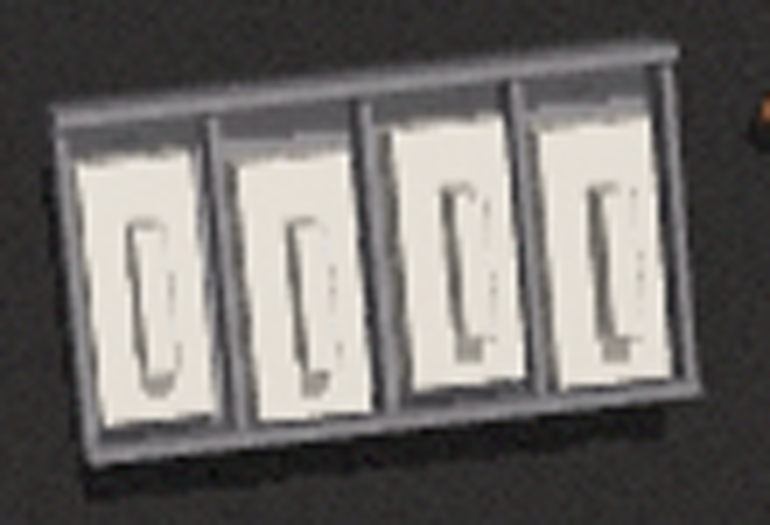

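View pics/c3.png

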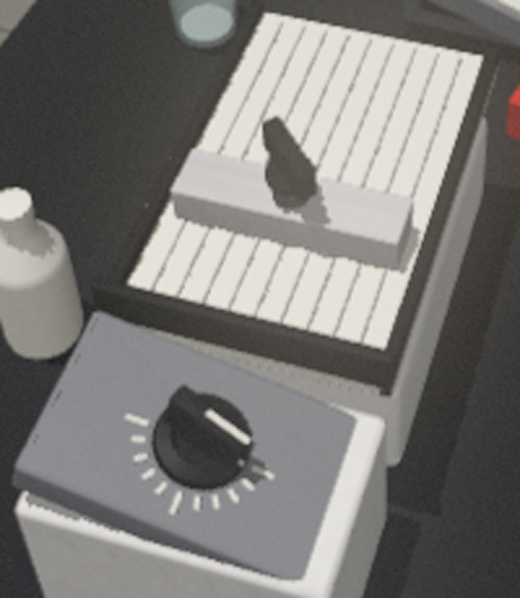

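Crops: c1 shows the white platform corners, the bar (top corners about (360,95), (422,95), (452,347), (388,355)), the wing about (415,175)-(360,240), and the dial centre about (135,275) with pointer near mark 1-2. c2 shows four cassettes with ribs in compartments. c3 shows the same shaker obliquely. Now I fit poses.

```bash
cat > h.py <<'E'
import numpy as np,cv2
from scipy.optimize import least_squares
from scipy.spatial.transform import Rotation as R
K={'side':(560.9,323.3,241.9),'top':(444.8,314.5,235.3)}
V={'side':np.array([[-0.9389,-0.3443,-0.0039,0.5379],[-0.2316,0.64,-0.7327,0.2925],[0.2547,-0.687,-0.6806,1.0739]]),
'top':np.array([[-0.1014,-0.9948,0.0027,-0.0294],[-0.9743,0.0988,-0.2025,0.6342],[0.2012,-0.0231,-0.9793,1.1363]])}
def proj(n,p):
    c=V[n]@np.append(p,1);f,u,v=K[n];return np.array([u+f*c[0]/c[2],v+f*c[1]/c[2]])
def onz(n,px,z):
    f,u,v=K[n];Rm=V[n][:,:3];o=-Rm.T@V[n][:,3];d=Rm.T@np.array([(px[0]-u)/f,(px[1]-v)/f,1]);return o+d*(z-o[2])/d[2]
def tri(a,b):
    return least_squares(lambda p:np.r_[proj('top',p)-a,proj('side',p)-b],[.5,.2,.1])
def loc(pose,p):
    x,y,t=pose;c,s=np.cos(t),np.sin(t);return np.array([x+c*p[0]-s*p[1],y+s*p[0]+c*p[1],p[2]])
c1=lambda x,y:np.array([110+(x+.5)/4-.5,205+(y+.5)/4-.5])
c2=lambda x,y:np.array([340+(x+.5)/7-.5,220+(y+.5)/7-.5])
c3=lambda x,y:np.array([180+(x+.5)/2.6-.5,245+(y+.5)/2.6-.5])
E
python3 - <<'E'
from h import *
o=-V['top'][:,:3].T@V['top'][:,3];print('cams',o,-V['side'][:,:3].T@V['side'][:,3])
T,S='top','side'
# obs: cam,px, local pt, flag bar-dependent
def obs(b):
    return [(T,c1(703,38),(.09,-.15,.15)),(T,c1(747,318),(-.09,-.15,.15)),
    (S,c3(265,14),(.09,-.15,.15)),(S,c3(483,55),(-.09,-.15,.15)),
    (T,c1(247,112),(.09,.14,.15)),(T,c1(280,397),(-.09,.14,.15)),
    (T,c1(360,95),(.08,b,.182)),(T,c1(422,95),(.08,b-.04,.182)),(T,c1(452,347),(-.08,b-.04,.182)),(T,c1(388,355),(-.08,b,.182)),
    (S,c3(190,150),(.08,b-.04,.182)),(S,c3(172,190),(.08,b,.182)),(S,c3(412,197),(-.08,b-.04,.182)),(S,c3(402,240),(-.08,b,.182))]
f=lambda q:np.concatenate([proj(c,loc(q[:3],l))-p for c,p,l in obs(q[3])])
r=least_squares(f,[.55,.25,0.1,.05],loss='soft_l1');q=r.x
print('shaker',q,'bar value',q[3]+.105);print(np.round(r.fun.reshape(-1,2),1).tolist())
print('knob axis',loc(q,(0,q[3]-.02,.219)))
a=onz(T,c1(415,175),.232);b=onz(T,c1(360,240),.232);print('wing ends',a,b,(a+b)/2)
a,b=np.array(c3(275,122)),np.array(c3(310,170))
print('side wing',onz(S,a,.232),onz(S,b,.232))
# dial: skirt centre / pointer by triangulation
t=tri(c1(117,210),c3(135,418));print('mark10',t.x,np.abs(t.fun).max())
t=tri(c1(145,345),c3(267,474));print('mark0',t.x,np.abs(t.fun).max())
t=tri(c1(72,287),c3(176,503));print('mark5',t.x,np.abs(t.fun).max())
t=tri(c1(116,280),c3(208,412));print('ptr in',t.x,np.abs(t.fun).max())
t=tri(c1(112,322),c3(248,441));print('ptr out',t.x,np.abs(t.fun).max())
# bin: rims. corners top crop
for nm,p,z in[('far L',c2(57,115),.1),('far R',c2(678,50),.1),('near R',c2(700,393),.055),('near L',c2(92,458),.055)]:print(nm,onz(T,p,z))
for p in[[(147,225),(158,375)],[(307,222),(317,375)],[(460,190),(475,338)],[(607,190),(623,338)]]:
    print('rib',[np.round(onz(T,c2(*w),.1),4).tolist() for w in p])
E
```

```text
cams [ 0.38629634 -0.06565755  1.24128347] [0.29925498 0.73576827 0.9473089 ]
shaker [0.5727366  0.1205538  0.06861947 0.06499819] bar value 0.16999818867436453
[[-0.3, -0.2], [0.2, 0.1], [-0.2, -2.3], [1.0, -1.0], [-0.6, 0.3], [-1.1, 0.6], [-1.9, 0.7], [-1.1, -2.0], [-0.2, -0.1], [-0.9, 0.8], [0.8, -2.3], [-0.7, -1.1], [1.1, -1.2], [-1.2, -0.0]]Traceback (most recent call last):
  File "<stdin>", line 14, in <module>
  File "h.py", line 14, in loc
    x,y,t=pose;c,s=np.cos(t),np.sin(t);return np.array([x+c*p[0]-s*p[1],y+s*p[0]+c*p[1],p[2]])
    ^^^^^
ValueError: too many values to unpack (expected 3)
```

Run:
```python
from h import *
T,S='top','side';q=[.5727,.1206,.0686,.065]
print('knob axis',loc(q[:3],(0,q[3]-.02,.219)))
f=lambda n,a:print(n,np.round(a,4))
a=onz(T,c1(415,175),.232);b=onz(T,c1(360,240),.232);f('wing',[a,b,(a+b)/2])
f('side wing',[onz(S,c3(275,122),.232),onz(S,c3(310,170),.232)])
for n,u,v in[('m10',(117,210),(135,418)),('m0',(145,345),(267,474)),('m5',(72,287),(176,503)),('pin',(116,280),(208,412)),('pout',(112,322),(248,441))]:
    t=tri(c1(*u),c3(*v));f(n,np.r_[t.x,np.abs(t.fun).max()])
for nm,p,z in[('far L',c2(57,115),.1),('far R',c2(678,50),.1),('near R',c2(700,393),.055),('near L',c2(92,458),.055)]:f(nm,onz(T,p,z))
for p in[[(147,225),(158,375)],[(307,222),(317,375)],[(460,190),(475,338)],[(607,190),(623,338)]]:
    f('rib',[onz(T,c2(*w),.1) for w in p])
```

```text
knob axis [0.56961542 0.16549416 0.219     ]
wing [[0.5866 0.1452 0.232 ]
 [0.5521 0.1785 0.232 ]
 [0.5693 0.1619 0.232 ]]
side wing [[0.5848 0.1531 0.232 ]
 [0.5478 0.1834 0.232 ]]
m10 [0.599  0.344  0.1592 0.5336]
m0 [0.5167 0.338  0.1337 0.2128]
m5 [0.5566 0.3784 0.144  0.5424]
pin [0.552  0.3369 0.1817 0.3991]
pout [0.5256 0.3422 0.1738 0.6456]
far L [ 0.6101 -0.179   0.1   ]
far R [ 0.6114 -0.4143  0.1   ]
near R [ 0.4864 -0.4153  0.055 ]
near L [ 0.4853 -0.1812  0.055 ]
rib [[ 0.5653 -0.2074  0.1   ]
 [ 0.5094 -0.2046  0.1   ]]
rib [[ 0.5604 -0.2667  0.1   ]
 [ 0.5035 -0.2628  0.1   ]]
rib [[ 0.5667 -0.325   0.1   ]
 [ 0.5112 -0.3226  0.1   ]]
rib [[ 0.5611 -0.3795  0.1   ]
 [ 0.5056 -0.377   0.1   ]]
```

```bash
cat >> h.py <<'E'
def Rt(psi,tilt=0,axis_deg=None):
    """tool down, tool x at world angle psi deg; tilt: rotate about world horizontal axis at axis_deg"""
    a=np.radians(psi);x=np.array([np.cos(a),np.sin(a),0]);z=np.array([0,0,-1.]);M=np.c_[x,np.cross(z,x),z]
    if tilt:
        b=np.radians(axis_deg);M=R.from_rotvec(np.radians(tilt)*np.array([np.cos(b),np.sin(b),0])).as_matrix()@M
    return M
def plan(*wps):
    """wps: (pos,Rmat); prints rows relative to current measured pose"""
    from cell import robot
    s=robot.read_state();R0=R.from_rotvec(s['tcp_rot']).as_matrix();p0=np.array(s['tcp_pos'])
    print('t',round(s['time'],2),'p',np.round(p0,4),'psi',round(np.degrees(np.arctan2(R0[1,0],R0[0,0])),2),'z',np.round(R0[:,2],3),'q',np.round(s['joint_positions'],2),'w',round(float(s['width']),4),'F',np.round(s['contact_force'],1),'ff',np.round(s['finger_force'],1))
    for p,M in wps:
        d=R0.T@(np.array(p)-p0);w=np.degrees(R.from_matrix(R0.T@M).as_rotvec())/30
        print('row',np.round(d,4).tolist(),np.round(w,4).tolist())
E
python3 - <<'E'
from h import *
plan(([.40,-.2,.36],Rt(0)),([.569,.164,.36],Rt(-10)))
E
```

```text
t 0.1 p [ 0.2109 -0.6142  0.2258] psi 18.95 z [-0.001  0.002 -1.   ] q [ 1.5   0.5  -0.43  1.55  0.22  1.14 -0.21] w 0.0919 F [-0.3  0.4  0.5] ff 0.0
row [0.3134, -0.3305, -0.1336] [-0.0033, 0.0004, 0.6318]
row [0.5915, -0.6199, -0.1331] [-0.0033, 0.0007, 0.9652]
```

```bash
python3 -m crank '[[0,0,-0.06,0,0,0,0],[0,0,-0.134,0,0,0.1,0],[0.31,-0.33,-0.134,0,0,0.5,0],[0.31,-0.33,-0.134,0,0,0.63,0],[0.31,-0.33,-0.134,0,0,0.63,0],[0.31,-0.33,-0.134,0,0,0.63,0],[0.31,-0.33,-0.134,0,0,0.63,0],[0.31,-0.33,-0.134,0,0,0.63,0],[0.31,-0.33,-0.134,0,0,0.63,0],[0.59,-0.62,-0.134,0,0,0.96,0],[0.59,-0.62,-0.134,0,0,0.96,0],[0.59,-0.62,-0.134,0,0,0.96,0],[0.59,-0.62,-0.134,0,0,0.96,0],[0.59,-0.62,-0.134,0,0,0.96,0],[0.59,-0.62,-0.134,0,0,0.96,0],[0.59,-0.62,-0.134,0,0,0.96,0],[0.59,-0.62,-0.134,0,0,0.96,0],[0.59,-0.62,-0.134,0,0,0.96,0]]' 30
python3 - <<'E'
from h import *
plan(([.569,.164,.30],Rt(-40)))
E
```

```text
time: 2.35
tcp_pos: [0.5674, 0.163, 0.36]
tcp_rot: [3.129, -0.269, -0.002]
contact_force: [1.0, -0.1, -0.9]
width: 0.0917
finger_force: 0.0
t 2.35 p [0.5674 0.163  0.36  ] psi -9.81 z [-0.001 -0.001 -1.   ] q [ 0.39  0.41 -0.97  1.52  0.34  1.39 -2.34] w 0.0917 F [ 1.  -0.1 -0.9] ff 0.0
row [0.0015, -0.0013, 0.06] [0.0022, 0.0019, 1.0063]
```

```bash
for i in 1; do :; done
python3 -m crank '[[0,0,0,0,0,-0.35,0],[0,0,0,0,0,-0.7,0],[0,0,0,0,0,-1,0]]'|head -1
python3 -m crank '[[0,0,0,0,0,-0.35,0],[0,0,0,0,0,-0.7,0],[0,0,0,0,0,-1,0]]'|head -1
python3 -m crank '[[0,0,0,0,0,-0.35,0],[0,0,0,0,0,-0.7,0],[0,0,0,0,0,-1,0]]'|head -1
python3 -m crank '[[0,0,0,0,0,-0.35,0],[0,0,0,0,0,-0.7,0],[0,0,0,0,0,-1,0]]'|head -1
python3 -m crank '[[0,0,0,0,0,-0.35,0],[0,0,0,0,0,-0.7,0],[0,0,0,0,0,-0.87,0],[0,0,0,0,0,-0.87,0]]'
python3 - <<'E'
from h import *
from cell import cams
plan(([.568,.164,.25],Rt(136)))
d=cams.get_image('wrist');cv2.imwrite('pics/w1.png',d['color'][:,:,::-1]);np.savez('w1.npz',K=d['intrinsics'],V=d['view'])
E
```

```text
time: 2.72
time: 3.1
time: 3.48
time: 3.85
time: 4.35
tcp_pos: [0.568, 0.1608, 0.3605]
tcp_rot: [1.176, 2.912, -0.003]
contact_force: [-0.4, 0.4, -0.2]
width: 0.0921
finger_force: 0.0
t 4.35 p [0.568  0.1608 0.3605] psi 136.02 z [ 0.    -0.002 -1.   ] q [ 0.6   0.69 -1.48  1.51  0.69  1.56 -0.07] w 0.0921 F [-0.4  0.4 -0.2] ff 0.0
row [0.0024, 0.0024, 0.1105] [-0.0026, 0.0027, 0.0007]
```

View pics/w1.png

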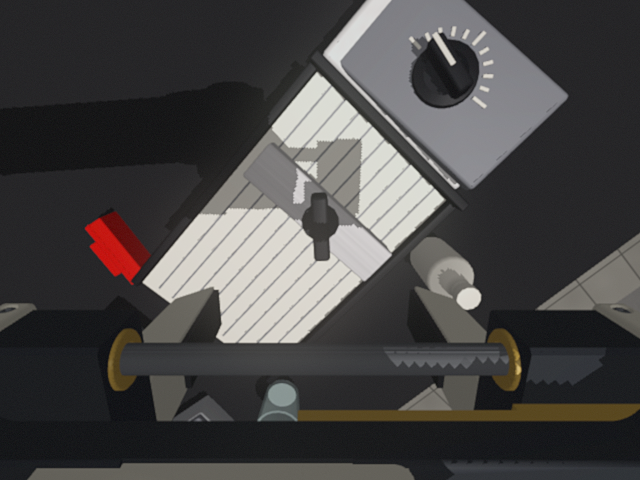

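Wrist view: wing vertical in the image at (319,195)-(321,260), bar corners about (275,144), (245,172), (392,252), (365,280); dial at (447,72) with pointer toward (437,38).

```bash
cat >> h.py <<'E'
def wz(f,px,z):
    k=np.load(f);Kk,Vv=k['K'],k['V'];Rm=Vv[:3,:3];o=-Rm.T@Vv[:3,3];d=Rm.T@np.linalg.solve(Kk,[px[0],px[1],1.]);return o+d*(z-o[2])/d[2]
E
python3 - <<'E'
from h import *
f='w1.npz'
P=lambda n,*a:print(n,np.round([wz(f,p,z) for p,z in a],4).tolist())
P('wing',((319.5,195),.232),((321.5,260),.232))
P('bar',((275,144),.182),((245,172),.182),((392,252),.182),((365,280),.182))
P('plat fence corners',((320,72),.15),((446,200),.15))
P('m0',((412,39),.134));P('m10',((484,106),.159));P('m5',((485,35),.146))
P('ptr',((434,36),.174),((449,62),.182))
q=[.5727,.1206,.0686]
for l in[(-.08,.065,.182),(-.08,.025,.182),(.08,.065,.182),(.08,.025,.182),(-.09,.14,.15),(.09,.14,.15)]:print(np.round(loc(q,l),4))
E
```

```text
wing [[0.5466, 0.1865, 0.232], [0.588, 0.1494, 0.232]]
bar [[0.4921, 0.184, 0.182], [0.4902, 0.1461, 0.182], [0.6445, 0.1934, 0.182], [0.6485, 0.1542, 0.182]]
plat fence corners [[0.4746, 0.2576, 0.15], [0.6527, 0.2681, 0.15]]
m0 [[0.5133, 0.3419, 0.134]]
m10 [[0.6029, 0.347, 0.159]]
m5 [[0.5571, 0.3883, 0.146]]
ptr [[0.5239, 0.344, 0.174], [0.5477, 0.3381, 0.182]]
[0.4884 0.18   0.182 ]
[0.4912 0.1401 0.182 ]
[0.6481 0.1909 0.182 ]
[0.6508 0.151  0.182 ]
[0.4733 0.2541 0.15  ]
[0.6529 0.2664 0.15  ]
```

Run:
```python
from h import *
plan(([.568,.167,.209],Rt(138)))
```

```text
t 4.4 p [0.568  0.1612 0.3606] psi 135.99 z [ 0.    -0.002 -1.   ] q [ 0.59  0.69 -1.48  1.51  0.69  1.56 -0.07] w 0.0916 F [ 0.8 -0.5  0.2] ff 0.0
row [0.0042, 0.0043, 0.1516] [-0.0021, 0.0025, -0.0671]
```

```bash
python3 -m crank '[[0.004,0.004,0.06,0,0,-0.07,0],[0.004,0.004,0.11,0,0,-0.07,0],[0.004,0.004,0.135,0,0,-0.07,0],[0.004,0.004,0.151,0,0,-0.07,0],[0.004,0.004,0.151,0,0,-0.07,0],[0.004,0.004,0.151,0,0,-0.07,0.5],[0.004,0.004,0.151,0,0,-0.07,1],[0.004,0.004,0.151,0,0,-0.07,1],[0.004,0.004,0.151,0,0,-0.07,1],[0.004,0.004,0.151,0,0,-0.07,1],[0.004,0.004,0.151,0,0,-0.07,1],[0.004,0.004,0.151,0,0,-0.07,1]]' 30
python3 - <<'E'
from h import *
plan()
E
```

```text
time: 5.9
tcp_pos: [0.5676, 0.1689, 0.2097]
tcp_rot: [-1.117, -2.936, 0.0]
contact_force: [0.5, -0.8, -0.2]
width: 0.0264
finger_force: 0.0
t 5.9 p [0.5676 0.1689 0.2097] psi 138.36 z [-0.  0. -1.] q [ 0.55  0.82 -1.37  1.7   0.83  1.33 -0.14] w 0.0264 F [ 0.5 -0.8 -0.2] ff 0.0
```

Still closing; continue, then turn counter-clockwise.

```bash
python3 -m crank '[[0,0,0,0,0,0,1],[0,0,0,0,0,0,1],[0,0,0,0,0,0,1],[0,0,0,0,0,0,1]]' 40
python3 -m crank '[[0,0,0,0,0,-0.2,1],[0,0,0,0,0,-0.4,1],[0,0,0,0,0,-0.6,1],[0,0,0,0,0,-0.8,1],[0,0,0,0,0,-1,1],[0,0,0,0,0,-1,1]]'
python3 - <<'E'
from h import *
from cell import robot
plan();print(robot.read_state()['wrist_torque'])
E
```

```text
time: 6.4
tcp_pos: [0.5673, 0.1688, 0.2097]
tcp_rot: [-1.116, -2.936, 0.001]
contact_force: [-3.1, -1.0, 0.9]
width: 0.0136
finger_force: 39.9
time: 7.15
tcp_pos: [0.5666, 0.1686, 0.2097]
tcp_rot: [-0.316, -3.124, 0.002]
contact_force: [-5.4, -3.0, 4.3]
width: 0.0138
finger_force: 39.9
t 7.15 p [0.5666 0.1686 0.2097] psi 168.44 z [-0.002 -0.001 -1.   ] q [ 0.57  0.89 -1.45  1.7   0.9   1.4   0.34] w 0.0138 F [-5.4 -3.   4.3] ff 39.9
[-0.55042239  0.8668583   0.01728311]
```

```bash
python3 -m crank '[[0,0,0,0,0,-0.2,1],[0,0,0,0,0,-0.4,1],[0,0,0,0,0,-0.6,1],[0,0,0,0,0,-0.8,1],[0,0,0,0,0,-1,1],[0,0,0,0,0,-1,1]]'
python3 -m crank '[[0,0,0,0,0,-0.2,1],[0,0,0,0,0,-0.4,1],[0,0,0,0,0,-0.6,1],[0,0,0,0,0,-0.6,1]]'
python3 - <<'E'
from h import *
from cell import robot
plan();print(robot.read_state()['wrist_torque'])
E
```

```text
time: 7.9
tcp_pos: [0.5666, 0.1685, 0.2097]
tcp_rot: [0.503, -3.099, 0.001]
contact_force: [-5.5, -2.4, 4.3]
width: 0.0137
finger_force: 39.9
time: 8.4
tcp_pos: [0.5669, 0.1684, 0.2097]
tcp_rot: [0.98, -2.983, 0.001]
contact_force: [-4.1, -2.3, 2.9]
width: 0.0138
finger_force: 39.9
t 8.4 p [0.5669 0.1684 0.2097] psi -143.61 z [-0.002 -0.001 -1.   ] q [ 0.57  0.94 -1.5   1.7   0.95  1.44  1.14] w 0.0138 F [-4.1 -2.3  2.9] ff 39.9
[-0.43386545  0.79352275  0.05868554]
```

```bash
python3 -m crank '[[0,0,0,0,0,-0.1,1],[0,0,0,0,0,-0.2,1],[0,0,0,0,0,-0.3,1],[0,0,0,0,0,-0.3,1]]'
python3 - <<'E'
from h import *
from cell import robot
q=[.5727,.1231,.067]
plan();print(robot.read_state()['wrist_torque'])
print('bar axis dir',np.round(loc(q,(0,1,0))[:2]-np.array(q[:2]),4))
E
```

```text
time: 8.9
tcp_pos: [0.5672, 0.1685, 0.2097]
tcp_rot: [1.209, -2.898, 0.001]
contact_force: [-4.5, -2.8, 3.1]
width: 0.0138
finger_force: 39.9
t 8.9 p [0.5672 0.1685 0.2097] psi -134.7 z [-0.001 -0.001 -1.   ] q [ 0.57  0.94 -1.51  1.7   0.95  1.44  1.3 ] w 0.0138 F [-4.5 -2.8  3.1] ff 39.9
[-0.51138478  0.82517072  0.07693624]
bar axis dir [-0.0669  0.9978]
```

```bash
python3 -m crank '[[0.007,-0.0075,0,0,0,0,1],[0.0132,-0.015,0,0,0,0,1],[0.0199,-0.0225,0,0,0,0,1],[0.0265,-0.03,0,0,0,0,1],[0.0331,-0.0375,0,0,0,0,1],[0.0331,-0.0375,0,0,0,0,1]]'
python3 - <<'E'
from h import *
plan()
E
```

```text
time: 9.65
tcp_pos: [0.5706, 0.1171, 0.2097]
tcp_rot: [1.208, -2.898, 0.001]
contact_force: [-5.0, -2.0, 2.3]
width: 0.014
finger_force: 39.9
t 9.65 p [0.5706 0.1171 0.2097] psi -134.76 z [-0.002 -0.001 -1.   ] q [ 0.67  0.93 -1.51  1.72  0.94  1.43  1.38] w 0.014 F [-5.  -2.   2.3] ff 39.9
```

```bash
python3 -m crank '[[0.0132,-0.015,0,0,0,0,1],[0.0265,-0.03,0,0,0,0,1],[0.0397,-0.045,0,0,0,0,1],[0.053,-0.06,0,0,0,0,1],[0.0662,-0.075,0,0,0,0,1],[0.0728,-0.0825,0,0,0,0,1],[0.0761,-0.0862,0,0,0,0,1],[0.0784,-0.0888,0,0,0,0,1],[0.0784,-0.0888,0,0,0,0,1]]'
python3 - <<'E'
from h import *
plan()
E
```

```text
time: 10.78
tcp_pos: [0.5783, -0.0004, 0.2097]
tcp_rot: [1.209, -2.898, 0.0]
contact_force: [-4.8, 0.2, 2.4]
width: 0.0136
finger_force: 39.9
t 10.78 p [ 5.783e-01 -4.000e-04  2.097e-01] psi -134.72 z [-0.002 -0.001 -1.   ] q [ 0.89  0.92 -1.51  1.73  0.93  1.43  1.58] w 0.0136 F [-4.8  0.2  2.4] ff 39.9
```

```bash
python3 -m crank '[[0.0013,-0.0015,0,0,0,0,1],[0.0026,-0.003,0,0,0,0,1],[0.0033,-0.0038,0,0,0,0,1],[0.0033,-0.0038,0,0,0,0,1]]'
python3 - <<'E'
from h import *
plan()
E
```

```text
time: 11.28
tcp_pos: [0.5786, -0.0049, 0.2097]
tcp_rot: [1.209, -2.898, -0.001]
contact_force: [-5.6, 1.8, 2.7]
width: 0.0139
finger_force: 39.9
t 11.28 p [ 0.5786 -0.0049  0.2097] psi -134.69 z [-0.002 -0.    -1.   ] q [ 0.89  0.92 -1.51  1.73  0.93  1.43  1.59] w 0.0139 F [-5.6  1.8  2.7] ff 39.9
```

```bash
python3 -m crank '[[0.0013,-0.0015,0,0,0,0,1],[0.0026,-0.003,0,0,0,0,1],[0.004,-0.0045,0,0,0,0,1],[0.004,-0.0045,0,0,0,0,1]]'
python3 - <<'E'
from h import *
plan()
E
```

```text
time: 11.78
tcp_pos: [0.5785, -0.0052, 0.2097]
tcp_rot: [-1.217, 2.894, 0.013]
contact_force: [-3.3, 13.9, -3.4]
width: 0.0137
finger_force: 39.9
t 11.78 p [ 0.5785 -0.0052  0.2097] psi -134.4 z [-0.001  0.008 -1.   ] q [ 0.9   0.93 -1.51  1.73  0.93  1.42  1.6 ] w 0.0137 F [-3.3 13.9 -3.4] ff 39.9
```

```bash
python3 -m crank '[[-0.002,0.0024,0,0,0,0,1],[-0.003,0.0034,0,0,0,0,1],[-0.003,0.0034,0,0,0,0,0.3],[-0.003,0.0034,0,0,0,0,0.3],[-0.003,0.0034,0,0,0,0,0.3],[-0.003,0.0034,0,0,0,0,0.3],[-0.003,0.0034,-0.03,0,0,0,0.3],[-0.003,0.0034,-0.09,0,0,0,0.3],[-0.003,0.0034,-0.15,0,0,0,0.3],[-0.003,0.0034,-0.15,0,0,0.3,0.3],[-0.003,0.0034,-0.15,0,0,0.65,0.4],[-0.003,0.0034,-0.15,0,0,1,0.5],[-0.003,0.0034,-0.15,0,0,1,0.5]]'
python3 - <<'E'
from h import *
plan(([.53,-.21,.30],Rt(178)))
s=cv2.imread("pics/side0.png")
cv2.imwrite("pics/c4.png",cv2.resize(s[165:270,325:420],None,fx=5.6,fy=5.6,interpolation=cv2.INTER_CUBIC))
E
```

```text
time: 13.4
tcp_pos: [0.5796, -0.0058, 0.3601]
tcp_rot: [-0.422, 3.113, -0.002]
contact_force: [0.9, 0.6, -0.7]
width: 0.0466
finger_force: 0.0
t 13.4 p [ 0.5796 -0.0058  0.3601] psi -164.56 z [ 0.001 -0.001 -1.   ] q [ 0.89  0.59 -1.39  1.54  0.59  1.5   1.32] w 0.0466 F [ 0.9  0.6 -0.7] ff 0.0
row [0.1022, -0.1836, 0.0604] [-0.0029, 0.0012, 0.5812]
```

View pics/c4.png

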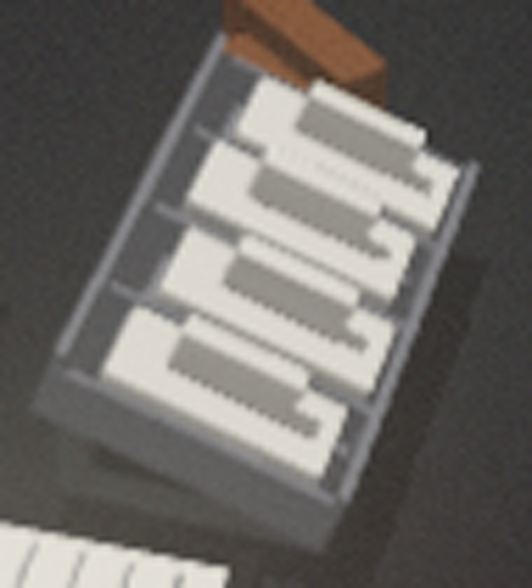

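Side crop: rib-top centre lines approx c1 (187,326)-(307,380), c2 (242,246)-(356,301), c3 (268,165)-(381,217), c4 (311,92)-(422,143). Triangulating with the top view.

Run:
```python
from h import *
c4=lambda x,y:np.array([325+(x+.5)/5.6-.5,165+(y+.5)/5.6-.5])
top=[[(150,222),(162,372)],[(310,220),(320,372)],[(467,187),(480,336)],[(615,187),(628,338)]]
sid=[[(187,326),(307,380)],[(242,246),(356,301)],[(268,165),(381,217)],[(311,92),(422,143)]]
for a,b in zip(top,sid):
    e=[]
    for i in(0,1):
        t=tri(c2(*a[i]),c4(*b[i]));e.append(t.x);print(np.round(t.x,4),np.round(np.abs(t.fun).max(),2),end=' ')
    d=e[0]-e[1];print('len',round(np.linalg.norm(d),4),'yaw',np.round(np.degrees(np.arctan2(d[1],d[0])),1),'tilt',np.round(np.degrees(np.arcsin(d[2]/np.linalg.norm(d))),1),'mid',np.round((e[0]+e[1])/2,4))
```

```text
[ 0.5651 -0.209   0.0985] 0.54 [ 0.5117 -0.208   0.0855] 0.08 len 0.055 yaw -1.1 tilt 13.7 mid [ 0.5384 -0.2085  0.092 ]
[ 0.5598 -0.2687  0.0965] 0.68 [ 0.5065 -0.2671  0.082 ] 0.07 len 0.0552 yaw -1.7 tilt 15.2 mid [ 0.5331 -0.2679  0.0892]
[ 0.5664 -0.3294  0.0937] 0.78 [ 0.513  -0.3295  0.0787] 0.37 len 0.0554 yaw 0.0 tilt 15.7 mid [ 0.5397 -0.3295  0.0862]
[ 0.5615 -0.3838  0.0964] 0.36 [ 0.5077 -0.384   0.0811] 0.1 len 0.056 yaw 0.2 tilt 15.8 mid [ 0.5346 -0.3839  0.0888]
```

```bash
cat >> h.py <<'E'
N=np.array([-.309,0,.951])
def pick(top,back=0,depth=.020,psi=179.7): return (np.array(top)-N*depth+N*back,Rt(psi,-18,90))
E
python3 - <<'E'
from h import *
plan(pick([.5385,-.2085,.0965],.12))
E
```

```text
t 13.4 p [ 0.5796 -0.0058  0.3601] psi -164.56 z [ 0.001 -0.001 -1.   ] q [ 0.89  0.59 -1.39  1.54  0.59  1.5   1.32] w 0.0466 F [ 0.9  0.6 -0.7] ff 0.0
row [0.1234, -0.176, 0.1688] [0.0764, -0.5955, 0.5207]
```

```bash
python3 -m crank '[[0.123,-0.176,0.05,0.025,-0.2,0.17,0.5],[0.123,-0.176,0.05,0.05,-0.4,0.35,0.5],[0.123,-0.176,0.05,0.076,-0.595,0.52,0.55],[0.123,-0.176,0.1,0.076,-0.595,0.52,0.55],[0.123,-0.176,0.169,0.076,-0.595,0.52,0.55],[0.123,-0.176,0.169,0.076,-0.595,0.52,0.55],[0.123,-0.176,0.169,0.076,-0.595,0.52,0.55],[0.123,-0.176,0.169,0.076,-0.595,0.52,0.55]]'
python3 - <<'E'
from h import *
from cell import cams
plan(pick([.5385,-.2085,.0965]))
d=cams.get_image('wrist');cv2.imwrite('pics/w2.png',d['color'][:,:,::-1]);np.savez('w2.npz',K=d['intrinsics'],V=d['view'])
E
```

```text
time: 14.4
tcp_pos: [0.5093, -0.2068, 0.1925]
tcp_rot: [0.004, 2.826, 0.003]
contact_force: [0.6, -0.5, 0.3]
width: 0.0412
finger_force: 0.0
t 14.4 p [ 0.5093 -0.2068  0.1925] psi 179.82 z [ 0.31   0.002 -0.951] q [ 1.47  0.44 -1.25  2.07  0.54  0.67  1.5 ] w 0.0412 F [ 0.6 -0.5  0.3] ff 0.0
row [0.0021, -0.0019, 0.1203] [0.0035, 0.0026, 0.0042]
```

View pics/w2.png

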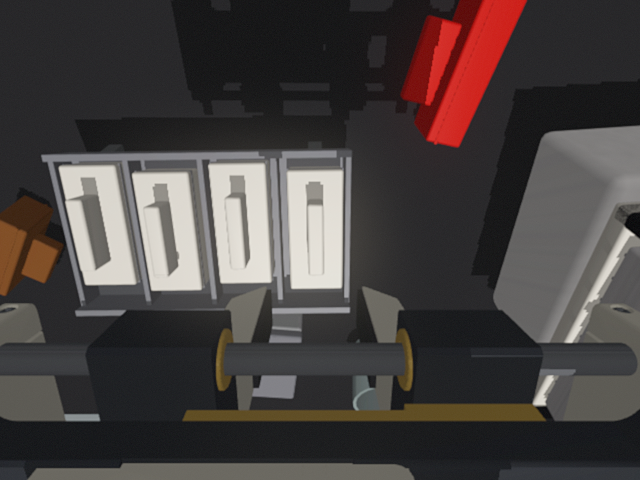

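Wrist view: four cassettes with ribs at c1 (315,205)-(315,273), c2 (232,197)-(238,268), c3 (153,207)-(163,275), c4 (77,198)-(92,268), boxes straight in their compartments.

Run:
```python
from h import *
k=np.load('w2.npz');Kk,Vv=k['K'],k['V'];print(np.round(Kk,1).tolist());Rm=Vv[:3,:3];o=-Rm.T@Vv[:3,3]
print('cam',np.round(o,4),'axis',np.round(Rm[2],3))
T=[[.5384,-.2085],[.5331,-.2679],[.5397,-.3295],[.5346,-.3839]]
px=[[(315,205),(315,273)],[(232,197),(238,268)],[(153,207),(163,275)],[(77,198),(92,268)]]
n=N
for xt in(.5335,):
  for c in(.0885,.092,.0955):
    off=n@np.array([xt,-.3,c])   # plane through rib tops
    print('ztop',c)
    for a in px:
        e=[]
        for p in a:
            d=Rm.T@np.linalg.solve(Kk,[*p,1.]);e.append(o+d*((off-n@o)/(n@d)))
        print(np.round((e[0]+e[1])/2,4),'len',round(np.linalg.norm(e[1]-e[0]),4),'yaw',round(np.degrees(np.arctan2(e[1][1]-e[0][1],e[1][0]-e[0][0])),1))
```

```text
[[359.6, 0.0, 313.9], [0.0, 359.6, 243.9], [0.0, 0.0, 1.0]]
cam [ 0.3804 -0.2067  0.3175] axis [ 0.585  0.001 -0.811]
ztop 0.0885
[ 0.5402 -0.2055  0.0907] len 0.0549 yaw -0.1
[ 0.5351 -0.2668  0.089 ] len 0.0566 yaw 0.7
[ 0.5413 -0.3266  0.091 ] len 0.055 yaw 0.3
[ 0.5351 -0.382   0.089 ] len 0.0558 yaw 0.5
ztop 0.092
[ 0.5382 -0.2055  0.0935] len 0.0542 yaw -0.1
[ 0.5332 -0.266   0.0919] len 0.0559 yaw 0.7
[ 0.5393 -0.3251  0.0939] len 0.0543 yaw 0.3
[ 0.5331 -0.3798  0.0919] len 0.0551 yaw 0.5
ztop 0.0955
[ 0.5362 -0.2055  0.0964] len 0.0535 yaw -0.1
[ 0.5312 -0.2653  0.0948] len 0.0552 yaw 0.7
[ 0.5373 -0.3236  0.0967] len 0.0536 yaw 0.3
[ 0.5312 -0.3776  0.0947] len 0.0544 yaw 0.5
```

Run:
```python
from h import *
plan(pick([.5375,-.206,.095],depth=.018,psi=179.8))
```

```text
t 14.45 p [ 0.5096 -0.2069  0.1929] psi 179.81 z [ 0.311  0.001 -0.95 ] q [ 1.47  0.44 -1.25  2.07  0.54  0.67  1.5 ] w 0.0416 F [ 0.5 -0.3  0.1] ff 0.0
row [0.004, 0.0008, 0.1197] [0.0021, 0.0039, 0.0005]
```

```bash
python3 -m crank '[[0.004,0.001,0.05,0,0,0,0.55],[0.004,0.001,0.09,0,0,0,0.55],[0.004,0.001,0.105,0,0,0,0.55],[0.004,0.001,0.115,0,0,0,0.55],[0.004,0.001,0.12,0,0,0,0.55],[0.004,0.001,0.12,0,0,0,0.55]]' 40
python3 -m crank '[[0,0,0,0,0,0,1],[0,0,0,0,0,0,1],[0,0,0,0,0,0,1],[0,0,0,0,0,0,1],[0,0,0,0,0,0,1],[0,0,0,0,0,0,1]]' 40
python3 - <<'E'
from h import *
plan()
E
```

```text
time: 15.2
tcp_pos: [0.5413, -0.2069, 0.076]
tcp_rot: [0.009, 2.827, 0.002]
contact_force: [0.1, -0.3, 0.1]
width: 0.0412
finger_force: 0.0
time: 15.95
tcp_pos: [0.5408, -0.2068, 0.0755]
tcp_rot: [0.009, 2.828, 0.003]
contact_force: [-3.2, 0.4, 5.6]
width: 0.0117
finger_force: 40.0
t 15.95 p [ 0.5408 -0.2068  0.0755] psi 179.6 z [ 0.308  0.001 -0.951] q [ 1.12  0.6  -0.89  2.09  0.81  0.47  1.25] w 0.0117 F [-3.2  0.4  5.6] ff 40.0
```

```bash
cat >> h.py <<'E'
Q=[.5715,.1205,.066]
def slot(i,z,x=0,y=None):
    y=.115-.047*i if y is None else y
    return (loc(Q,(x,y,z)),Rt(180+np.degrees(Q[2])))
E
python3 - <<'E'
from h import *
plan(slot(0,.34),slot(0,.21))
E
```

```text
t 15.95 p [ 0.5408 -0.2068  0.0755] psi 179.6 z [ 0.308  0.001 -0.951] q [ 1.12  0.6  -0.89  2.09  0.81  0.47  1.25] w 0.0117 F [-3.2  0.4  5.6] ff 40.0
row [-0.1006, 0.443, -0.2441] [-0.0161, 0.5979, -0.1373]
row [-0.0605, 0.4426, -0.1204] [-0.0161, 0.5979, -0.1373]
```

```bash
python3 -m crank '[[0,0,-0.03,0,0,0,1],[0,0,-0.08,0,0,0,1],[-0.02,0,-0.14,0,0,0,1],[-0.06,0.01,-0.2,0,0,0,1],[-0.08,0.03,-0.244,0,0.2,0,1],[-0.1,0.08,-0.244,0,0.4,-0.06,1],[-0.1,0.13,-0.244,-0.01,0.598,-0.13,1],[-0.1,0.18,-0.244,-0.016,0.598,-0.137,1],[-0.1,0.23,-0.244,-0.016,0.598,-0.137,1],[-0.1,0.28,-0.244,-0.016,0.598,-0.137,1],[-0.1,0.33,-0.244,-0.016,0.598,-0.137,1],[-0.1,0.38,-0.244,-0.016,0.598,-0.137,1],[-0.1,0.43,-0.244,-0.016,0.598,-0.137,1],[-0.1,0.443,-0.244,-0.016,0.598,-0.137,1],[-0.1,0.443,-0.244,-0.016,0.598,-0.137,1]]' 50
python3 - <<'E'
from h import *
plan(slot(0,.19))
E
```

```text
time: 17.82
tcp_pos: [0.563, 0.236, 0.3391]
tcp_rot: [0.107, -3.139, 0.0]
contact_force: [0.1, -0.2, -1.1]
width: 0.012
finger_force: 50.0
t 17.82 p [0.563  0.236  0.3391] psi -176.1 z [-0.001 -0.    -1.   ] q [ 0.33  0.54 -1.15  1.5   0.5   1.42  0.81] w 0.012 F [ 0.1 -0.2 -1.1] ff 50.0
row [-0.001, -0.0008, 0.1491] [-0.0001, -0.0015, 0.004]
```

```bash
python3 -m crank '[[-0.001,-0.001,0.06,0,0,0,1],[-0.001,-0.001,0.11,0,0,0,1],[-0.001,-0.001,0.14,0,0,0,1],[-0.001,-0.001,0.15,0,0,0,1],[-0.001,-0.001,0.153,0,0,0,1],[-0.001,-0.001,0.156,0,0,0,1],[-0.001,-0.001,0.156,0,0,0,1]]'
python3 - <<'E'
from h import *
plan()
E
```

```text
time: 18.7
tcp_pos: [0.5651, 0.2346, 0.1847]
tcp_rot: [-0.103, 3.138, 0.001]
contact_force: [-0.4, -0.2, -2.0]
width: 0.0113
finger_force: 50.0
t 18.7 p [0.5651 0.2346 0.1847] psi -176.24 z [ 0.002  0.001 -1.   ] q [ 0.29  0.67 -1.04  1.68  0.63  1.16  0.71] w 0.0113 F [-0.4 -0.2 -2. ] ff 50.0
```

```bash
python3 -m crank '[[0,0,0.002,0,0,0,1],[0,0,0.003,0,0,0,1],[0,0,0.003,0,0,0,1]]'
python3 - <<'E'
from h import *
plan()
E
```

```text
time: 19.08
tcp_pos: [0.5644, 0.2344, 0.1807]
tcp_rot: [0.104, -3.14, -0.0]
contact_force: [-0.1, -0.3, -1.6]
width: 0.0117
finger_force: 50.0
t 19.07 p [0.5644 0.2344 0.1807] psi -176.22 z [-0.  0. -1.] q [ 0.28  0.68 -1.04  1.68  0.63  1.16  0.71] w 0.0117 F [-0.1 -0.3 -1.6] ff 50.0
```

```bash
python3 -m crank '[[0,0,0.001,0,0,0,1],[0,0,0.002,0,0,0,1],[0,0,0.002,0,0,0,1]]'
python3 - <<'E'
from h import *
plan()
E
```

```text
time: 19.45
tcp_pos: [0.5645, 0.2344, 0.1789]
tcp_rot: [-0.103, 3.14, 0.0]
contact_force: [-0.7, -0.2, 1.2]
width: 0.0113
finger_force: 50.0
t 19.45 p [0.5645 0.2344 0.1789] psi -176.23 z [ 0.  0. -1.] q [ 0.28  0.68 -1.04  1.68  0.64  1.15  0.71] w 0.0113 F [-0.7 -0.2  1.2] ff 50.0
```

```bash
python3 -m crank '[[0,0,0,0,0,0,0.72],[0,0,0,0,0,0,0.72],[0,0,0,0,0,0,0.72],[0,0,-0.005,0,0,0,0.72],[0,0,-0.04,0,0,0,0.72],[0,0,-0.1,0,0,0,0.6],[0,0,-0.16,0,0,0,0.55],[0,0,-0.16,0,0,0,0.55]]'
cat >> h.py <<'E'
def chk(tag):
    from cell import cams
    a=cams.get_image('top')['color'][:,:,::-1];cv2.imwrite(f'pics/top_{tag}.png',a);b=cv2.imread('pics/top0.png')
    # cassette box-top centres in the bin: bright pixels per compartment
    g=lambda im:(im[225:290,343:443].min(2)>170).astype(np.uint8)
    for im in(b,a):
        m=g(im);n,l,st,c=cv2.connectedComponentsWithStats(cv2.morphologyEx(m,cv2.MORPH_CLOSE,np.ones((3,3))))
        print([(int(st[i,4]),np.round(c[i]+[343,225],1).tolist()) for i in range(1,n) if st[i,4]>40])
E
python3 - <<'E'
from h import *
chk('a')
plan(pick([.532,-.266,.091],.12,.018))
E
```

```text
time: 20.45
tcp_pos: [0.5661, 0.2368, 0.3446]
tcp_rot: [-0.104, 3.131, 0.006]
contact_force: [0.4, -0.3, -0.3]
width: 0.0411
finger_force: 0.0
[(568, [405.1, 255.3]), (536, [425.9, 254.9]), (589, [360.4, 260.5]), (579, [383.0, 260.1])]
[(566, [405.1, 255.3]), (531, [425.9, 255.0]), (576, [383.0, 260.1])]
t 20.5 p [0.5653 0.2354 0.3415] psi -176.22 z [ 0.005  0.002 -1.   ] q [ 0.34  0.54 -1.15  1.49  0.5   1.42  0.81] w 0.0414 F [-0.6 -0.2 -0.4] ff 0.0
row [0.0984, -0.4963, 0.1522] [0.0215, -0.591, 0.1342]
```

Run:
```python
from h import *
plan(pick([.5315,-.2665,.0965],.12,.018,180.3),pick([.5315,-.2665,.0965],0,.018,180.3))
```

```text
t 20.5 p [0.5653 0.2354 0.3415] psi -176.22 z [ 0.005  0.002 -1.   ] q [ 0.34  0.54 -1.15  1.49  0.5   1.42  0.81] w 0.0414 F [-0.6 -0.2 -0.4] ff 0.0
row [0.0989, -0.4968, 0.1467] [0.0246, -0.5908, 0.1144]
row [0.0625, -0.4994, 0.261] [0.0246, -0.5908, 0.1144]
```

```bash
python3 -m crank '[[0.02,-0.06,0,0,0,0,0.55],[0.04,-0.12,0,0,0,0,0.55],[0.05,-0.18,0,0,0,0,0.55],[0.06,-0.24,0,0,0,0,0.55],[0.07,-0.3,0,0,0,0.02,0.55],[0.08,-0.36,0.03,0,-0.2,0.05,0.55],[0.09,-0.42,0.07,0.01,-0.4,0.1,0.55],[0.099,-0.47,0.11,0.02,-0.59,0.114,0.55],[0.099,-0.497,0.147,0.025,-0.59,0.114,0.55],[0.099,-0.497,0.147,0.025,-0.59,0.114,0.55],[0.099,-0.497,0.147,0.025,-0.59,0.114,0.55]]'
python3 - <<'E'
from h import *
plan(pick([.5315,-.2665,.0965],0,.018,180.3))
E
```

```text
time: 21.88
tcp_pos: [0.4982, -0.2668, 0.1909]
tcp_rot: [-0.009, 2.833, -0.0]
contact_force: [1.3, 0.2, -0.1]
width: 0.0413
finger_force: 0.0
t 21.88 p [ 0.4982 -0.2668  0.1909] psi -179.64 z [ 0.304  0.001 -0.953] q [ 1.53  0.48 -1.2   2.02  0.5   0.69  1.66] w 0.0413 F [ 1.3  0.2 -0.1] ff 0.0
row [-0.0031, 0.0002, 0.118] [0.0013, -0.0104, 0.0014]
```

```bash
python3 -m crank '[[-0.003,0,0.05,0,-0.01,0,0.55],[-0.003,0,0.09,0,-0.01,0,0.55],[-0.003,0,0.105,0,-0.01,0,0.55],[-0.003,0,0.113,0,-0.01,0,0.55],[-0.003,0,0.118,0,-0.01,0,0.55],[-0.003,0,0.118,0,-0.01,0,0.55]]' 50
python3 -m crank '[[0,0,0,0,0,0,1],[0,0,0,0,0,0,1],[0,0,0,0,0,0,1],[0,0,0,0,0,0,1],[0,0,0,0,0,0,1],[0,0,0,0,0,0,1]]' 50
python3 - <<'E'
from h import *
plan(slot(1,.34))
E
```

```text
time: 22.62
tcp_pos: [0.5375, -0.2686, 0.0808]
tcp_rot: [-0.008, 2.826, -0.005]
contact_force: [-0.2, -0.3, 0.5]
width: 0.0412
finger_force: 0.0
time: 23.38
tcp_pos: [0.5369, -0.2683, 0.0798]
tcp_rot: [-0.008, 2.828, -0.004]
contact_force: [-0.1, -0.6, -1.6]
width: 0.0118
finger_force: 50.0
t 23.38 p [ 0.5369 -0.2683  0.0798] psi -179.66 z [ 0.309 -0.002 -0.951] q [ 1.22  0.63 -0.89  2.03  0.74  0.5   1.45] w 0.0118 F [-0.1 -0.6 -1.6] ff 50.0
row [-0.1116, 0.4557, -0.2389] [-0.0247, 0.5992, -0.1147]
```

```bash
python3 -m crank '[[0,0,-0.03,0,0,0,1],[0,0,-0.08,0,0,0,1],[-0.02,0,-0.14,0,0,0,1],[-0.06,0.01,-0.2,0,0,0,1],[-0.09,0.03,-0.239,0,0.2,0,1],[-0.11,0.08,-0.239,0,0.4,-0.06,1],[-0.112,0.13,-0.239,-0.01,0.598,-0.11,1],[-0.112,0.18,-0.239,-0.025,0.599,-0.115,1],[-0.112,0.23,-0.239,-0.025,0.599,-0.115,1],[-0.112,0.28,-0.239,-0.025,0.599,-0.115,1],[-0.112,0.33,-0.239,-0.025,0.599,-0.115,1],[-0.112,0.38,-0.239,-0.025,0.599,-0.115,1],[-0.112,0.43,-0.239,-0.025,0.599,-0.115,1],[-0.112,0.454,-0.239,-0.025,0.599,-0.115,1],[-0.112,0.454,-0.239,-0.025,0.599,-0.115,1],[-0.112,0.454,-0.239,-0.025,0.599,-0.115,1]]'
python3 - <<'E'
from h import *
plan(slot(1,.19,y=.066))
E
```

```text
time: 25.38
tcp_pos: [0.5678, 0.1856, 0.34]
tcp_rot: [-0.103, 3.14, -0.002]
contact_force: [-0.1, -0.9, -1.4]
width: 0.0116
finger_force: 50.0
t 25.38 p [0.5678 0.1856 0.34  ] psi -176.25 z [ 0.    -0.001 -1.   ] q [ 0.43  0.51 -1.14  1.53  0.47  1.4   0.9 ] w 0.0116 F [-0.1 -0.9 -1.4] ff 50.0
row [0.0006, 0.0009, 0.15] [-0.0019, 0.0004, -0.0011]
```

```bash
python3 -m crank '[[0,0.001,0.06,0,0,0,1],[0,0.001,0.11,0,0,0,1],[0,0.001,0.14,0,0,0,1],[0,0.001,0.15,0,0,0,1],[0,0.001,0.153,0,0,0,1],[0,0.001,0.155,0,0,0,1],[0,0.001,0.155,0,0,0,1]]'
python3 -m crank '[[0,0,0.001,0,0,0,1],[0,0,0.002,0,0,0,1],[0,0,0.002,0,0,0,1]]'
python3 - <<'E'
from h import *
plan()
E
```

```text
time: 26.25
tcp_pos: [0.5681, 0.188, 0.1865]
tcp_rot: [-0.104, 3.138, 0.0]
contact_force: [-0.3, 0.0, -1.0]
width: 0.0115
finger_force: 50.0
time: 26.62
tcp_pos: [0.5676, 0.1881, 0.184]
tcp_rot: [-0.105, 3.139, -0.0]
contact_force: [-0.8, -1.0, 3.3]
width: 0.0115
finger_force: 50.0
t 26.62 p [0.5676 0.1881 0.184 ] psi -176.18 z [ 0.001 -0.    -1.   ] q [ 0.37  0.64 -1.04  1.72  0.61  1.14  0.79] w 0.0115 F [-0.8 -1.   3.3] ff 50.0
```

```bash
python3 -m crank '[[0,0,0,0,0,0,0.72],[0,0,0,0,0,0,0.72],[0,0,0,0,0,0,0.72],[0,0,-0.005,0,0,0,0.72],[0,0,-0.04,0,0,0,0.72],[0,0,-0.1,0,0,0,0.6],[0,0,-0.155,0,0,0,0.55],[0,0,-0.155,0,0,0,0.55]]'
python3 - <<'E'
from h import *
chk('b')
plan(pick([.5375,-.325,.098],.12,.018,180.1))
E
```

```text
time: 27.62
tcp_pos: [0.5692, 0.1899, 0.3437]
tcp_rot: [-0.104, 3.131, 0.004]
contact_force: [0.4, -0.1, -0.0]
width: 0.0412
finger_force: 0.0
[(568, [405.1, 255.3]), (536, [425.9, 254.9]), (589, [360.4, 260.5]), (579, [383.0, 260.1])]
[(566, [405.1, 255.3]), (531, [425.9, 255.0])]
t 27.68 p [0.5682 0.1887 0.3408] psi -176.2 z [ 0.005  0.001 -1.   ] q [ 0.43  0.51 -1.14  1.53  0.47  1.4   0.9 ] w 0.0412 F [ 0.2  0.1 -0.6] ff 0.0
row [0.0969, -0.5085, 0.1449] [0.0221, -0.5907, 0.1222]
```

```bash
python3 -m crank '[[0.02,-0.06,0,0,0,0,0.55],[0.04,-0.12,0,0,0,0,0.55],[0.05,-0.18,0,0,0,0,0.55],[0.06,-0.24,0,0,0,0,0.55],[0.07,-0.3,0,0,0,0.02,0.55],[0.08,-0.36,0.03,0,-0.2,0.05,0.55],[0.09,-0.42,0.07,0.01,-0.4,0.1,0.55],[0.097,-0.48,0.11,0.02,-0.59,0.122,0.55],[0.097,-0.508,0.145,0.022,-0.59,0.122,0.55],[0.097,-0.508,0.145,0.022,-0.59,0.122,0.55],[0.097,-0.508,0.145,0.022,-0.59,0.122,0.55]]'
python3 - <<'E'
from h import *
plan(pick([.5375,-.325,.098],0,.018,180.1))
E
```

```text
time: 29.05
tcp_pos: [0.504, -0.3243, 0.1922]
tcp_rot: [-0.003, 2.833, 0.002]
contact_force: [-0.3, 0.4, -0.4]
width: 0.0414
finger_force: 0.0
t 29.05 p [ 0.504  -0.3243  0.1922] psi -179.91 z [ 0.304  0.002 -0.953] q [ 1.53  0.53 -1.13  1.93  0.49  0.74  1.76] w 0.0414 F [-0.3  0.4 -0.4] ff 0.0
row [-0.0034, -0.0009, 0.118] [0.0038, -0.0103, -0.0003]
```

```bash
python3 -m crank '[[-0.003,-0.001,0.05,0,-0.01,0,0.55],[-0.003,-0.001,0.09,0,-0.01,0,0.55],[-0.003,-0.001,0.105,0,-0.01,0,0.55],[-0.003,-0.001,0.113,0,-0.01,0,0.55],[-0.003,-0.001,0.118,0,-0.01,0,0.55],[-0.003,-0.001,0.118,0,-0.01,0,0.55]]' 50
python3 -m crank '[[0,0,0,0,0,0,1],[0,0,0,0,0,0,1],[0,0,0,0,0,0,1],[0,0,0,0,0,0,1],[0,0,0,0,0,0,1],[0,0,0,0,0,0,1]]' 50
python3 - <<'E'
from h import *
plan(slot(2,.34,y=.019))
E
```

```text
time: 29.8
tcp_pos: [0.5435, -0.327, 0.0827]
tcp_rot: [-0.003, 2.826, -0.003]
contact_force: [1.1, 0.1, 0.1]
width: 0.0419
finger_force: 0.0
time: 30.55
tcp_pos: [0.543, -0.3266, 0.0817]
tcp_rot: [-0.003, 2.827, -0.002]
contact_force: [0.4, -0.0, -1.4]
width: 0.0119
finger_force: 49.9
t 30.55 p [ 0.543  -0.3266  0.0817] psi -179.88 z [ 0.309 -0.001 -0.951] q [ 1.28  0.68 -0.89  1.94  0.69  0.55  1.6 ] w 0.0119 F [ 0.4 -0.  -1.4] ff 49.9
row [-0.1068, 0.4656, -0.2376] [-0.0219, 0.6002, -0.1215]
```

```bash
python3 -m crank '[[0,0,-0.03,0,0,0,1],[0,0,-0.08,0,0,0,1],[-0.02,0,-0.14,0,0,0,1],[-0.06,0.01,-0.2,0,0,0,1],[-0.09,0.03,-0.238,0,0.2,0,1],[-0.107,0.08,-0.238,0,0.4,-0.06,1],[-0.107,0.13,-0.238,-0.01,0.598,-0.11,1],[-0.107,0.18,-0.238,-0.022,0.6,-0.121,1],[-0.107,0.23,-0.238,-0.022,0.6,-0.121,1],[-0.107,0.28,-0.238,-0.022,0.6,-0.121,1],[-0.107,0.33,-0.238,-0.022,0.6,-0.121,1],[-0.107,0.38,-0.238,-0.022,0.6,-0.121,1],[-0.107,0.43,-0.238,-0.022,0.6,-0.121,1],[-0.107,0.465,-0.238,-0.022,0.6,-0.121,1],[-0.107,0.465,-0.238,-0.022,0.6,-0.121,1],[-0.107,0.465,-0.238,-0.022,0.6,-0.121,1]]'
python3 - <<'E'
from h import *
plan(slot(1,.19,y=.019))
E
```

```text
time: 32.55
tcp_pos: [0.5705, 0.1383, 0.3403]
tcp_rot: [-0.103, 3.14, -0.001]
contact_force: [0.5, -1.1, -0.9]
width: 0.0117
finger_force: 49.9
t 32.55 p [0.5705 0.1383 0.3403] psi -176.23 z [ 0.    -0.001 -1.   ] q [ 0.53  0.48 -1.13  1.56  0.44  1.39  0.99] w 0.0117 F [ 0.5 -1.1 -0.9] ff 49.9
row [0.0002, 0.0013, 0.1503] [-0.0016, 0.0005, -0.0004]
```

```bash
python3 -m crank '[[0,0,0.06,0,0,0,1],[0,0,0.11,0,0,0,1],[0,0,0.14,0,0,0,1],[0,0,0.15,0,0,0,1],[0,0,0.153,0,0,0,1],[0,0,0.155,0,0,0,1],[0,0,0.155,0,0,0,1]]'
python3 -m crank '[[0,0,0.001,0,0,0,1],[0,0,0.002,0,0,0,1],[0,0,0.002,0,0,0,1]]'
python3 - <<'E'
from h import *
plan()
E
```

```text
time: 33.42
tcp_pos: [0.5712, 0.139, 0.1867]
tcp_rot: [-0.103, 3.138, 0.0]
contact_force: [-0.4, -0.3, -1.7]
width: 0.0117
finger_force: 49.9
time: 33.8
tcp_pos: [0.5707, 0.1391, 0.1844]
tcp_rot: [-0.104, 3.139, -0.0]
contact_force: [-1.3, -0.7, 5.4]
width: 0.0117
finger_force: 50.0
t 33.8 p [0.5707 0.1391 0.1844] psi -176.22 z [ 0.001 -0.    -1.   ] q [ 0.46  0.62 -1.03  1.74  0.58  1.12  0.88] w 0.0117 F [-1.3 -0.7  5.4] ff 50.0
```

```bash
python3 -m crank '[[0,0,0,0,0,0,0.72],[0,0,0,0,0,0,0.72],[0,0,0,0,0,0,0.72],[0,0,-0.005,0,0,0,0.72],[0,0,-0.04,0,0,0,0.72],[0,0,-0.1,0,0,0,0.6],[0,0,-0.155,0,0,0,0.55],[0,0,-0.155,0,0,0,0.55]]'
python3 - <<'E'
from h import *
chk('c')
plan(pick([.5315,-.380,.0965],.12,.018,180.2))
E
```

```text
time: 34.8
tcp_pos: [0.5724, 0.1407, 0.3438]
tcp_rot: [-0.103, 3.131, 0.003]
contact_force: [0.3, 0.1, -0.7]
width: 0.0404
finger_force: 0.0
[(568, [405.1, 255.3]), (536, [425.9, 254.9]), (589, [360.4, 260.5]), (579, [383.0, 260.1])]
[(535, [425.9, 254.8])]
t 34.85 p [0.5713 0.1396 0.3409] psi -176.23 z [ 0.005  0.001 -1.   ] q [ 0.53  0.48 -1.13  1.56  0.44  1.38  0.99] w 0.0416 F [ 0.9 -0.7 -0.7] ff 0.0
row [0.1061, -0.5138, 0.1468] [0.0215, -0.5906, 0.118]
```

```bash
python3 -m crank '[[0.02,-0.06,0,0,0,0,0.55],[0.04,-0.12,0,0,0,0,0.55],[0.05,-0.18,0,0,0,0,0.55],[0.06,-0.24,0,0,0,0,0.55],[0.07,-0.3,0,0,0,0.02,0.55],[0.08,-0.36,0.03,0,-0.2,0.05,0.55],[0.09,-0.42,0.07,0.01,-0.4,0.1,0.55],[0.106,-0.48,0.11,0.02,-0.59,0.118,0.55],[0.106,-0.515,0.147,0.022,-0.59,0.118,0.55],[0.106,-0.515,0.147,0.022,-0.59,0.118,0.55],[0.106,-0.515,0.147,0.022,-0.59,0.118,0.55]]'
python3 - <<'E'
from h import *
plan(pick([.5315,-.381,.0965],0,.018,180.2))
E
```

```text
time: 36.22
tcp_pos: [0.498, -0.3811, 0.19]
tcp_rot: [-0.004, 2.833, 0.003]
contact_force: [0.7, 1.0, 0.8]
width: 0.0411
finger_force: 0.0
t 36.23 p [ 0.498  -0.3811  0.19  ] psi -179.86 z [ 0.304  0.002 -0.953] q [ 1.55  0.58 -1.08  1.86  0.48  0.77  1.87] w 0.0411 F [0.7 1.  0.8] ff 0.0
row [-0.0037, -0.0002, 0.1172] [0.0046, -0.011, -0.0023]
```

```bash
python3 -m crank '[[-0.003,0,0.05,0,-0.01,0,0.55],[-0.003,0,0.09,0,-0.01,0,0.55],[-0.003,0,0.105,0,-0.01,0,0.55],[-0.003,0,0.112,0,-0.01,0,0.55],[-0.003,0,0.117,0,-0.01,0,0.55],[-0.003,0,0.117,0,-0.01,0,0.55]]' 50
python3 -m crank '[[0,0,0,0,0,0,1],[0,0,0,0,0,0,1],[0,0,0,0,0,0,1],[0,0,0,0,0,0,1],[0,0,0,0,0,0,1],[0,0,0,0,0,0,1]]' 50
python3 - <<'E'
from h import *
plan(slot(2,.34,y=-.029))
E
```

```text
time: 36.98
tcp_pos: [0.5374, -0.3826, 0.082]
tcp_rot: [-0.005, 2.826, -0.003]
contact_force: [0.7, -0.7, -0.2]
width: 0.0411
finger_force: 0.0
time: 37.72
tcp_pos: [0.5368, -0.382, 0.0808]
tcp_rot: [-0.005, 2.827, -0.002]
contact_force: [-0.8, 0.6, -1.1]
width: 0.0114
finger_force: 49.9
t 37.73 p [ 0.5368 -0.382   0.0808] psi -179.79 z [ 0.309 -0.001 -0.951] q [ 1.34  0.73 -0.88  1.86  0.65  0.59  1.73] w 0.0114 F [-0.8  0.6 -1.1] ff 49.9
row [-0.1166, 0.473, -0.2354] [-0.0219, 0.5997, -0.1184]
```

```bash
python3 -m crank '[[0,0,-0.03,0,0,0,1],[0,0,-0.08,0,0,0,1],[-0.02,0,-0.14,0,0,0,1],[-0.06,0.01,-0.2,0,0,0,1],[-0.09,0.03,-0.235,0,0.2,0,1],[-0.117,0.08,-0.235,0,0.4,-0.06,1],[-0.117,0.13,-0.235,-0.01,0.598,-0.11,1],[-0.117,0.18,-0.235,-0.022,0.6,-0.118,1],[-0.117,0.23,-0.235,-0.022,0.6,-0.118,1],[-0.117,0.28,-0.235,-0.022,0.6,-0.118,1],[-0.117,0.33,-0.235,-0.022,0.6,-0.118,1],[-0.117,0.38,-0.235,-0.022,0.6,-0.118,1],[-0.117,0.43,-0.235,-0.022,0.6,-0.118,1],[-0.117,0.473,-0.235,-0.022,0.6,-0.118,1],[-0.117,0.473,-0.235,-0.022,0.6,-0.118,1],[-0.117,0.473,-0.235,-0.022,0.6,-0.118,1]]'
python3 - <<'E'
from h import *
plan(slot(1,.19,y=-.029))
E
```

```text
time: 39.72
tcp_pos: [0.5741, 0.0911, 0.3396]
tcp_rot: [-0.104, 3.139, -0.002]
contact_force: [-0.1, -0.6, -1.9]
width: 0.0114
finger_force: 49.9
t 39.73 p [0.5741 0.0911 0.3396] psi -176.21 z [ 0.001 -0.001 -1.   ] q [ 0.61  0.46 -1.12  1.57  0.42  1.37  1.09] w 0.0114 F [-0.1 -0.6 -1.9] ff 49.9
row [0.0007, 0.0007, 0.1496] [-0.0021, 0.0008, 0.0003]
```

```bash
python3 -m crank '[[0,0,0.06,0,0,0,1],[0,0,0.11,0,0,0,1],[0,0,0.14,0,0,0,1],[0,0,0.15,0,0,0,1],[0,0,0.153,0,0,0,1],[0,0,0.155,0,0,0,1],[0,0,0.155,0,0,0,1]]'
python3 -m crank '[[0,0,0.001,0,0,0,1],[0,0,0.002,0,0,0,1],[0,0,0.002,0,0,0,1]]'
python3 - <<'E'
from h import *
plan()
E
```

```text
time: 40.6
tcp_pos: [0.5748, 0.0915, 0.1859]
tcp_rot: [-0.103, 3.138, -0.0]
contact_force: [0.6, -0.2, -1.4]
width: 0.0113
finger_force: 49.9
time: 40.98
tcp_pos: [0.5749, 0.092, 0.1855]
tcp_rot: [-0.104, 3.137, -0.002]
contact_force: [-4.0, -1.7, 12.8]
width: 0.0115
finger_force: 50.0
t 40.98 p [0.5749 0.092  0.1855] psi -176.21 z [ 0.003 -0.001 -1.   ] q [ 0.53  0.6  -1.01  1.76  0.57  1.11  0.97] w 0.0115 F [-4.  -1.7 12.8] ff 50.0
```

```bash
python3 -m crank '[[0,0,-0.002,0,0,0,1],[0,0,-0.002,0,0,0,0.72],[0,0,-0.002,0,0,0,0.72],[0,0,-0.002,0,0,0,0.72],[0,0,-0.005,0,0,0,0.72],[0,0,-0.04,0,0,0,0.72],[0,0,-0.1,0,0,0,0.6],[0,0,-0.155,0,0,0,0.55],[0,0,-0.155,0,0,0,0.55]]'
python3 - <<'E'
from h import *
from cell import cams
chk('d')
plan(([.5785,-.0052,.34],Rt(180)))
a=cv2.imread('pics/top_d.png');cv2.imwrite('pics/c5.png',cv2.resize(a[205:325,110:310],None,fx=4,fy=4,interpolation=cv2.INTER_CUBIC))
d=cams.get_image('wrist');cv2.imwrite('pics/w3.png',d['color'][:,:,::-1]);np.savez('w3.npz',K=d['intrinsics'],V=d['view'])
E
```

```text
time: 42.1
tcp_pos: [0.5762, 0.0932, 0.3428]
tcp_rot: [-0.104, 3.131, 0.001]
contact_force: [0.8, -1.1, -0.7]
width: 0.0411
finger_force: 0.0
[(568, [405.1, 255.3]), (536, [425.9, 254.9]), (589, [360.4, 260.5]), (579, [383.0, 260.1])]
[]
t 42.15 p [0.575  0.0921 0.34  ] psi -176.23 z [ 0.005 -0.    -1.   ] q [ 0.61  0.46 -1.12  1.57  0.42  1.37  1.08] w 0.0413 F [ 0.3 -0.8 -0.3] ff 0.0
row [0.0029, -0.0974, -0.0] [-0.0003, 0.0089, 0.1256]
```

View pics/w3.png

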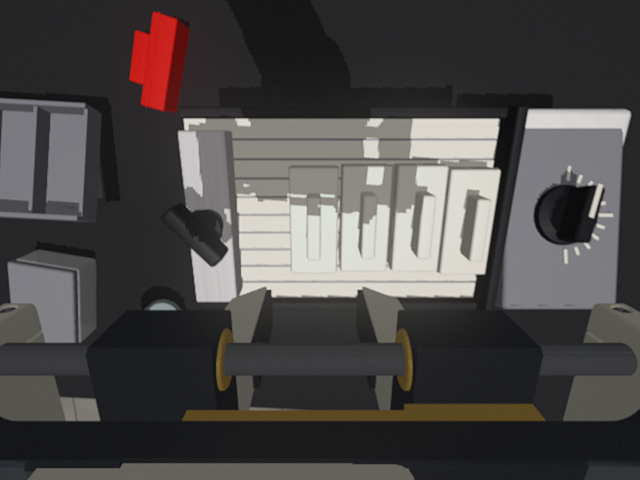

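Wrist view: the four cassettes stand flat in a neat row (boxes x from 290 to 498), the bar is fully back with the knob at (197,235), and the bin is empty. Now back to the knob.

```bash
python3 -m crank '[[0.003,-0.05,0,0,0,-0.35,0.3],[0.003,-0.097,0,0,0,-0.7,0.3],[0.003,-0.097,0,0,0,-1,0.3],[0.003,-0.097,0,0,0,-1,0.3]]' 40
python3 -m crank '[[0,0,0,0,0,-0.3,0.3],[0,0,0,0,0,-0.385,0.3],[0,0,0,0,0,-0.385,0.3]]'
python3 - <<'E'
from h import *
plan(([.5785,-.0052,.209],Rt(225.3)))
print(np.round([wz('w3.npz',p,.232) for p in[(170,212),(222,258)]],4).tolist())
E
```

```text
time: 42.7
tcp_pos: [0.5765, -0.0063, 0.3359]
tcp_rot: [0.908, -3.005, -0.003]
contact_force: [-0.3, 1.2, -0.6]
width: 0.0643
finger_force: 0.0
time: 43.08
tcp_pos: [0.5769, -0.0044, 0.3371]
tcp_rot: [1.208, -2.899, -0.001]
contact_force: [0.2, -0.2, 0.2]
width: 0.0646
finger_force: 0.0
t 43.08 p [ 0.5769 -0.0044  0.3371] psi -134.74 z [-0.001  0.    -1.   ] q [ 0.86  0.54 -1.29  1.58  0.53  1.42  1.89] w 0.0646 F [ 0.2 -0.2  0.2] ff 0.0
row [-0.0006, -0.0018, 0.1281] [0.0013, -0.0008, -0.0015]
[[0.5585, -0.0177, 0.232], [0.593, 0.021, 0.232]]
```

```bash
python3 -m crank '[[-0.001,-0.002,0.06,0,0,0,0.3],[-0.001,-0.002,0.1,0,0,0,0.3],[-0.001,-0.002,0.12,0,0,0,0.3],[-0.001,-0.002,0.128,0,0,0,0.3],[-0.001,-0.002,0.128,0,0,0,0.3],[-0.001,-0.002,0.128,0,0,0,1],[-0.001,-0.002,0.128,0,0,0,1],[-0.001,-0.002,0.128,0,0,0,1],[-0.001,-0.002,0.128,0,0,0,1],[-0.001,-0.002,0.128,0,0,0,1],[-0.001,-0.002,0.128,0,0,0,1],[-0.001,-0.002,0.128,0,0,0,1]]' 40
python3 - <<'E'
from h import *
plan((np.array([.5785,-.0052,.209])+np.array([-.066,.998,0])*.05,Rt(225.3)),(np.array([.5785,-.0052,.209])+np.array([-.066,.998,0])*.069,Rt(225.3)))
E
```

```text
time: 44.58
tcp_pos: [0.5785, -0.0051, 0.2099]
tcp_rot: [1.212, -2.897, -0.002]
contact_force: [-4.0, 3.2, 2.8]
width: 0.0135
finger_force: 40.0
t 44.58 p [ 0.5785 -0.0051  0.2099] psi -134.61 z [-0.001  0.001 -1.   ] q [ 0.8   0.65 -1.18  1.74  0.64  1.21  1.8 ] w 0.0135 F [-4.   3.2  2.8] ff 40.0
row [-0.0331, 0.0373, 0.0009] [0.0029, -0.001, 0.003]
row [-0.0457, 0.0515, 0.0009] [0.0029, -0.001, 0.003]
```

```bash
python3 -m crank '[[-0.005,0.0056,0,0,0,0,1],[-0.01,0.0112,0,0,0,0,1],[-0.015,0.0168,0,0,0,0,1],[-0.02,0.0224,0,0,0,0,1],[-0.025,0.028,0,0,0,0,1],[-0.03,0.0336,0,0,0,0,1],[-0.0333,0.0373,0,0,0,0,1],[-0.0358,0.0401,0,0,0,0,1],[-0.0383,0.0429,0,0,0,0,1],[-0.0408,0.0457,0,0,0,0,1],[-0.0433,0.0485,0,0,0,0,1],[-0.0433,0.0485,0,0,0,0,1]]'
python3 - <<'E'
from h import *
plan()
E
```

```text
time: 46.08
tcp_pos: [0.5745, 0.0566, 0.2098]
tcp_rot: [1.208, -2.896, 0.005]
contact_force: [-6.7, -3.6, 7.3]
width: 0.0137
finger_force: 40.0
t 46.08 p [0.5745 0.0566 0.2098] psi -134.74 z [-0.002 -0.004 -1.   ] q [ 0.69  0.65 -1.18  1.74  0.64  1.21  1.69] w 0.0137 F [-6.7 -3.6  7.3] ff 40.0
```

```bash
python3 -m crank '[[-0.0013,0.0015,0,0,0,0,1],[-0.0027,0.003,0,0,0,0,1],[-0.004,0.0045,0,0,0,0,1],[-0.004,0.0045,0,0,0,0,1]]'
python3 - <<'E'
from h import *
plan()
E
```

```text
time: 46.58
tcp_pos: [0.5742, 0.0611, 0.2098]
tcp_rot: [1.205, -2.896, 0.008]
contact_force: [-7.3, -7.5, 8.3]
width: 0.0135
finger_force: 40.0
t 46.58 p [0.5742 0.0611 0.2098] psi -134.81 z [-0.002 -0.006 -1.   ] q [ 0.68  0.65 -1.18  1.74  0.64  1.21  1.68] w 0.0135 F [-7.3 -7.5  8.3] ff 40.0
```

```bash
python3 -m crank '[[-0.0013,0.0015,0,0,0,0,1],[-0.0027,0.003,0,0,0,0,1],[-0.004,0.0045,0,0,0,0,1],[-0.004,0.0045,0,0,0,0,1]]'
python3 - <<'E'
from h import *
plan()
E
```

```text
time: 47.08
tcp_pos: [0.574, 0.0641, 0.2098]
tcp_rot: [1.201, -2.895, 0.014]
contact_force: [-7.8, -12.7, 11.7]
width: 0.0136
finger_force: 40.0
t 47.08 p [0.574  0.0641 0.2098] psi -134.94 z [-0.003 -0.011 -1.   ] q [ 0.67  0.65 -1.17  1.74  0.64  1.21  1.67] w 0.0136 F [ -7.8 -12.7  11.7] ff 40.0
```

```bash
python3 -m crank '[[-0.001,0.0012,0,0,0,0,1],[-0.002,0.0023,0,0,0,0,1],[-0.002,0.0023,0,0,0,0,1]]'
python3 - <<'E'
from h import *
plan()
from cell import cams
d=cams.get_image('top');cv2.imwrite('pics/c6.png',cv2.resize(d['color'][205:325,110:310,::-1],None,fx=4,fy=4,interpolation=cv2.INTER_CUBIC))
E
```

```text
time: 47.45
tcp_pos: [0.574, 0.0642, 0.2098]
tcp_rot: [1.197, -2.895, 0.02]
contact_force: [-10.0, -19.7, 14.8]
width: 0.0132
finger_force: 40.0
t 47.45 p [0.574  0.0642 0.2098] psi -135.09 z [-0.004 -0.015 -1.   ] q [ 0.66  0.65 -1.17  1.74  0.65  1.21  1.67] w 0.0132 F [-10.  -19.7  14.8] ff 40.0
```

View pics/c6.png

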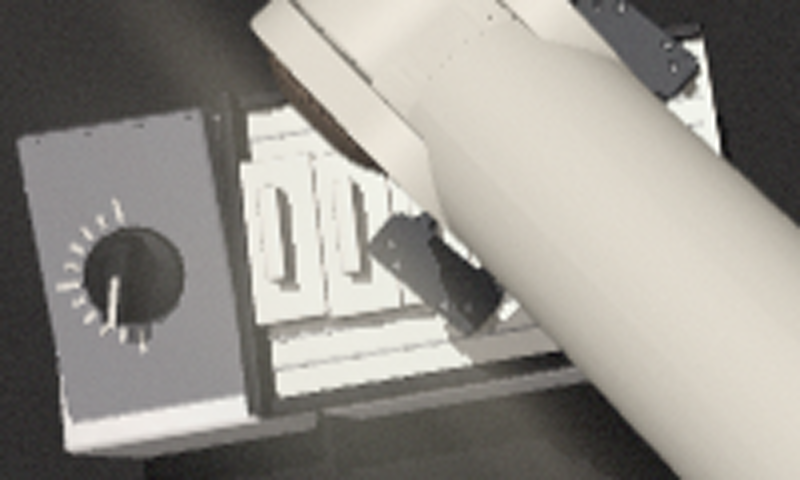

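Snug: the row closed against the fence (boxes 245-400 px with no visible gaps) and the bar no longer advances. Tightening clockwise.

```bash
python3 -m crank '[[0.001,-0.001,0,0,0,0.2,1],[0.002,-0.002,0,0,0,0.4,1],[0.002,-0.002,0,0,0,0.6,1],[0.002,-0.002,0,0,0,0.8,1],[0.002,-0.002,0,0,0,1,1],[0.002,-0.002,0,0,0,1,1]]' 55
python3 -m crank '[[0,0,0,0,0,0.2,1],[0,0,0,0,0,0.4,1],[0,0,0,0,0,0.6,1],[0,0,0,0,0,0.8,1],[0,0,0,0,0,0.9,1],[0,0,0,0,0,0.9,1]]'
python3 - <<'E'
from h import *
from cell import robot
plan();print(robot.read_state()['wrist_torque'])
E
```

```text
time: 48.25
tcp_pos: [0.5733, 0.0654, 0.2098]
tcp_rot: [0.41, -3.11, 0.014]
contact_force: [-8.0, -10.0, 9.9]
width: 0.0135
finger_force: 55.0
time: 49.0
tcp_pos: [0.5732, 0.0668, 0.2098]
tcp_rot: [-0.325, -3.122, 0.011]
contact_force: [-7.6, -7.7, 9.3]
width: 0.0137
finger_force: 55.0
t 49.0 p [0.5732 0.0668 0.2098] psi 168.13 z [-0.003 -0.007 -1.   ] q [ 0.54  0.53 -0.95  1.74  0.48  1.13  0.8 ] w 0.0137 F [-7.6 -7.7  9.3] ff 55.0
[-1.48456007  1.5134001  -0.10436954]
```

```bash
python3 -m crank '[[0,0,0,0,0,0.2,1],[0,0,0,0,0,0.4,1],[0,0,0,0,0,0.6,1],[0,0,0,0,0,0.8,1],[0,0,0,0,0,1,1],[0,0,0,0,0,1,1]]'
python3 - <<'E'
from h import *
from cell import robot
plan();print(robot.read_state()['wrist_torque'])
E
python3 -m crank '[[0,0,0,0,0,0.1,1],[0,0,0,0,0,0.2,1],[0,0,0,0,0,0.2,1]]'
python3 - <<'E'
from h import *
from cell import robot
plan();print(robot.read_state()['wrist_torque'])
E
```

```text
time: 49.75
tcp_pos: [0.5739, 0.0681, 0.2098]
tcp_rot: [1.122, 2.934, -0.007]
contact_force: [-5.4, -5.1, 5.2]
width: 0.0135
finger_force: 55.0
t 49.75 p [0.5739 0.0681 0.2098] psi 138.15 z [-0.001 -0.005 -1.   ] q [ 0.47  0.48 -0.83  1.74  0.4   1.1   0.34] w 0.0135 F [-5.4 -5.1  5.2] ff 55.0
[-0.86412903  0.8463731  -0.16262735]
time: 50.12
tcp_pos: [0.5741, 0.0683, 0.2098]
tcp_rot: [1.273, 2.871, -0.006]
contact_force: [-4.5, -3.3, 4.7]
width: 0.0133
finger_force: 55.0
t 50.12 p [0.5741 0.0683 0.2098] psi 132.2 z [-0.001 -0.004 -1.   ] q [ 0.45  0.48 -0.81  1.74  0.39  1.09  0.25] w 0.0133 F [-4.5 -3.3  4.7] ff 55.0
[-0.83229886  0.67287411 -0.14358961]
```

```bash
for k in 1; do python3 -m crank '[[0,0,0,0,0,0.1,1],[0,0,0,0,0,0.2,1],[0,0,0,0,0,0.2,1]]'; done
python3 - <<'E'
from h import *
from cell import robot
plan();print(robot.read_state()['wrist_torque'])
E
python3 -m crank '[[0,0,0,0,0,0.1,1],[0,0,0,0,0,0.2,1],[0,0,0,0,0,0.2,1]]'
python3 - <<'E'
from h import *
from cell import robot
plan();print(robot.read_state()['wrist_torque'])
E
```

```text
time: 50.5
tcp_pos: [0.5742, 0.0684, 0.2098]
tcp_rot: [1.415, 2.803, -0.007]
contact_force: [-3.3, -4.2, 3.8]
width: 0.0141
finger_force: 58.0
t 50.5 p [0.5742 0.0684 0.2098] psi 126.42 z [-0.    -0.005 -1.   ] q [ 0.44  0.47 -0.79  1.74  0.38  1.09  0.16] w 0.0141 F [-3.3 -4.2  3.8] ff 58.0
[-1.10130852  0.64615005  1.28616414]
time: 50.88
tcp_pos: [0.5747, 0.0678, 0.2099]
tcp_rot: [1.559, 2.723, -0.007]
contact_force: [-2.5, -5.4, 3.5]
width: 0.0156
finger_force: 60.8
t 50.88 p [0.5747 0.0678 0.2099] psi 120.42 z [ 0.001 -0.006 -1.   ] q [ 0.42  0.46 -0.77  1.74  0.36  1.08  0.06] w 0.0156 F [-2.5 -5.4  3.5] ff 60.8
[-1.29666277  0.25002296  1.45449791]
```

```bash
python3 -m crank '[[0,0,0,0,0,-0.1,1],[0,0,0,0,0,-0.2,1],[0,0,0,0,0,-0.2,0.5],[0,0,0,0,0,-0.2,0.4],[0,0,0,0,0,-0.2,0.4],[0,0,0,0,0,-0.2,0.4],[0,0,-0.03,0,0,-0.2,0.4],[0,0,-0.08,0,0,-0.2,0.4],[0,0,-0.14,0,0,-0.2,0.4],[0,0,-0.14,0,0,-0.2,0.4]]'
python3 - <<'E'
from h import *
from cell import cams
plan()
d=cams.get_image('wrist');cv2.imwrite('pics/w4.png',d['color'][:,:,::-1]);np.savez('w4.npz',K=d['intrinsics'],V=d['view'])
E
```

```text
time: 52.12
tcp_pos: [0.5771, 0.0725, 0.3552]
tcp_rot: [1.414, 2.796, 0.008]
contact_force: [0.3, 0.5, -0.7]
width: 0.0549
finger_force: 0.0
t 52.12 p [0.5771 0.0725 0.3552] psi 126.34 z [ 0.01   0.001 -1.   ] q [ 0.48  0.35 -0.85  1.56  0.27  1.35  0.24] w 0.0549 F [ 0.3  0.5 -0.7] ff 0.0
```

View pics/w4.png

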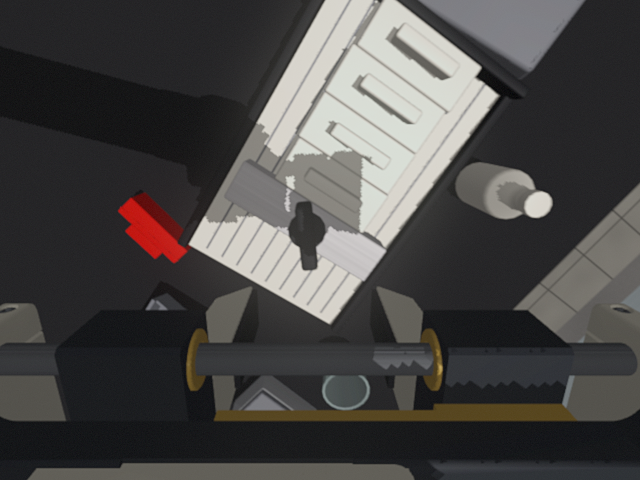

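Wrist view: the row is tight and parallel between bar and fence, wing now turned to its stop. Next, the dial from three views.

Run:
```python
from h import *
k=np.load('w1.npz');Kw,Vw=k['K'],k['V']
def pw(p): c=Kw@(Vw[:3]@np.append(p,1));return c[:2]/c[2]
obs={'m0':((145,345),(267,474),(412,39)),'m5':((72,287),(176,503),(485,35)),'m10':((117,210),(135,418),(484,106)),'pin':((116,280),(208,412),(449,62)),'pout':((112,322),(248,441),(434,36))}
P={}
for n,(a,b,w) in obs.items():
    r=least_squares(lambda p:np.r_[proj('top',p)-c1(*a),proj('side',p)-c3(*b),pw(p)-w],[.5,.3,.15]);P[n]=r.x;print(n,np.round(r.x,4),np.round(r.fun,1))
# model fit: axis dir fixed, centre c, mark radius r, dial angle
y=Q[2];ex=np.array([np.cos(y)*np.cos(.2618),np.sin(y)*np.cos(.2618),np.sin(.2618)]);ey=np.array([-np.sin(y),np.cos(y),0]);ez=np.cross(ex,ey)
def f(q):
    c=q[:3];o=[]
    d=lambda v:np.cos(q[5]-v)*ex+np.sin(q[5]-v)*ey
    pts={'m0':c+q[3]*d(0),'m5':c+q[3]*d(1.5),'m10':c+q[3]*d(3.),'pin':c+.036*ez+q[6]*d(q[4]),'pout':c+.036*ez+.026*d(q[4])}
    for n,(a,b,w) in obs.items():
        p=pts[n];o+=[proj('top',p)-c1(*a),proj('side',p)-c3(*b),pw(p)-w]
    return np.concatenate(o)
r=least_squares(f,[.558,.34,.147,.042,.3,3.07,0.])
print(np.round(r.x,4),np.round(r.fun.reshape(-1,6),1).tolist());print('ez',ez,'wing',r.x[:3]+.022*ez,'wing ang plane',np.degrees(r.x[5]-r.x[4]),'target',np.degrees(r.x[5]-1.8))
```

```text
m0 [0.514  0.3401 0.1387] [-1.6  0.8  1.   0.1  0.3  0.9]
m5 [0.5552 0.3832 0.1548] [-3.9 -0.3 -0.9 -0.3 -1.5  0.3]
m10 [0.6008 0.3454 0.1622] [-1.2 -1.4 -1.3 -0.5 -1.3 -0.7]
pin [0.5487 0.3376 0.1836] [-0.7  0.9  1.9  0.4  0.9  1. ]
pout [0.5242 0.3432 0.176 ] [-0.6  1.2  0.1 -0.   0.2  0.4]
[ 5.5790e-01  3.3900e-01  1.5040e-01  4.5300e-02  1.4420e-01  3.0604e+00
 -1.0000e-04] [[-1.5, 0.7, 1.1, -0.1, 0.1, 1.3], [-3.6, -0.1, -1.0, 1.6, -2.6, 0.7], [-0.9, -1.6, -1.3, -1.0, -1.7, 0.3], [-1.3, 0.9, 1.7, 0.3, 2.3, -0.1], [-0.7, 1.3, 0.4, -1.2, 0.3, -0.2]]
ez [-0.25825613 -0.0170697   0.96592567] wing [0.55217906 0.3386267  0.17162001] wing ang plane 167.08873436600442 target 72.21773494589864
```

```bash
cat >> h.py <<'E'
y_=Q[2];EX=np.array([np.cos(y_)*np.cos(.2618),np.sin(y_)*np.cos(.2618),np.sin(.2618)]);EY=np.array([-np.sin(y_),np.cos(y_),0]);EZ=np.cross(EX,EY)
DC=np.array([.558,.3398,.150])
def dial(ang,h):
    a=np.radians(ang);x=np.cos(a)*EX+np.sin(a)*EY;z=-EZ;return DC+h*EZ,np.c_[x,np.cross(z,x),z]
E
python3 - <<'E'
from h import *
plan(dial(167,.16))
E
```

```text
t 52.17 p [0.5757 0.0717 0.3523] psi 126.33 z [ 0.005 -0.    -1.   ] q [ 0.48  0.35 -0.85  1.56  0.27  1.35  0.24] w 0.0548 F [-0.2  0.1 -0.6] ff 0.0
row [0.2489, 0.1094, 0.0474] [-0.2903, -0.4095, -1.4732]
```

```bash
python3 -m crank '[[0.05,0.02,0,0,0,-0.3,0.4],[0.1,0.04,0,0,0,-0.6,0.4],[0.15,0.065,0,0,0,-0.9,0.4],[0.2,0.09,0,0,0,-1,0.4],[0.249,0.109,0,0,0,-1,0.4],[0.249,0.109,0,0,0,-1,0.4],[0.249,0.109,0,0,0,-1,0.4]]'
python3 - <<'E'
from h import *
plan(dial(167,.16))
E
```

```text
time: 53.05
tcp_pos: [0.5145, 0.3356, 0.3482]
tcp_rot: [-0.643, -3.074, 0.004]
contact_force: [0.4, -1.3, 0.0]
width: 0.055
finger_force: 0.0
t 53.05 p [0.5145 0.3356 0.3482] psi 156.36 z [-0.001 -0.002 -1.   ] q [ 0.06  0.47 -0.98  1.48  0.39  1.4   0.23] w 0.055 F [ 0.4 -1.3  0. ] ff 0.0
row [-0.0014, 0.0023, 0.0436] [-0.1775, -0.4715, -0.4773]
```

```bash
python3 -m crank '[[-0.001,0.002,0.02,-0.08,-0.2,-0.2,0.4],[-0.001,0.002,0.043,-0.14,-0.4,-0.4,0.4],[-0.001,0.002,0.043,-0.178,-0.47,-0.477,0.4],[-0.001,0.002,0.043,-0.178,-0.47,-0.477,0.4],[-0.001,0.002,0.043,-0.178,-0.47,-0.477,0.4]]'
python3 - <<'E'
from h import *
from cell import cams
plan(dial(167,.013))
d=cams.get_image('wrist');im=d['color'][:,:,::-1];cv2.imwrite('pics/w5.png',im);np.savez('w5.npz',K=d['intrinsics'],V=d['view'])
E
```

```text
time: 53.68
tcp_pos: [0.518, 0.3362, 0.307]
tcp_rot: [0.239, 2.871, 0.058]
contact_force: [-0.4, 1.0, 1.0]
width: 0.0549
finger_force: 0.0
t 53.67 p [0.518  0.3362 0.307 ] psi 170.03 z [ 0.259  0.018 -0.966] q [ 0.11  0.35 -1.02  1.74  0.56  1.08  0.32] w 0.0549 F [-0.4  1.   1. ] ff 0.0
row [0.0021, 0.0004, 0.1491] [0.0022, 0.0016, -0.0098]
```

View pics/w5.png

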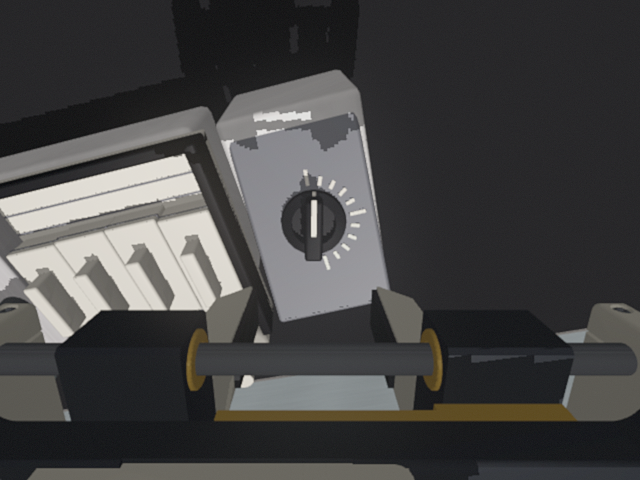

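Wrist view: dial wing upright at (314,193)-(314,258), pointer at the top end; mark 0 at (306,173), mark 5 at (358,212), mark 10 at (327,265). I compute the exact dial angle.

Run:
```python
from h import *
k=np.load('w5.npz');Kw,Vw=k['K'],k['V'];Rm=Vw[:3,:3];o=-Rm.T@Vw[:3,3]
def pl(px,h):
    d=Rm.T@np.linalg.solve(Kw,[*px,1.]);p0=DC+h*EZ;p=o+d*(((p0-o)@EZ)/(d@EZ))-DC;return np.array([p@EX,p@EY])
M={n:pl(p,0) for n,p in{'m0':(305.5,174),'m5':(358,212),'m10':(327,264)}.items()}
for n,m in M.items():print(n,np.round(m,4))
r=least_squares(lambda q:np.concatenate([q[:2]+q[2]*np.array([np.cos(q[3]-v),np.sin(q[3]-v)])-M[n] for n,v in(('m0',0),('m5',1.5),('m10',3.))]),[0,0,.045,3.07])
print(np.round(r.x,4),'m0 ang',np.degrees(r.x[3]),np.round(r.fun,4))
a,b=pl((314,194),.036),pl((314,200),.036);e=pl((314,259),.036)
print('wing ends top',a,e,'mid',(a+e)/2,'ang',np.degrees(np.arctan2(*(a-e)[::-1])))
print('skirt',pl((314,220),.008))
```

```text
m0 [-0.0445  0.0026]
m5 [-0.0003  0.041 ]
m10 [0.0426 0.0024]
[-8.0000e-04 -1.1000e-03  4.3200e-02  3.0657e+00] m0 ang 175.6537801399698 [ 0.0007 -0.0004 -0.0003  0.0011 -0.0003 -0.0007]
wing ends top [-0.03165364  0.00718409] [ 0.02195277 -0.00547821] mid [-0.00485043  0.00085294] ang 166.70983937666026
skirt [-0.00416221  0.00073887]
```

```bash
python3 -m crank '[[0.004,0,0.05,0,0,0,0.4],[0.004,0,0.1,0,0,0,0.4],[0.004,0,0.13,0,0,0,0.4],[0.004,0,0.142,0,0,0,0.4],[0.004,0,0.149,0,0,0,0.4],[0.004,0,0.149,0,0,0,0.4]]' 30
python3 -m crank '[[0,0,0,0,0,0,1],[0,0,0,0,0,0,1],[0,0,0,0,0,0,1],[0,0,0,0,0,0,1],[0,0,0,0,0,0,1],[0,0,0,0,0,0,1],[0,0,0,0,0,0,1]]' 30
python3 - <<'E'
from h import *
plan(dial(166.7,.013))
E
```

```text
time: 54.48
tcp_pos: [0.5518, 0.3415, 0.1626]
tcp_rot: [0.233, 2.871, 0.06]
contact_force: [-0.1, -0.7, 0.7]
width: 0.055
finger_force: 0.0
time: 55.35
tcp_pos: [0.5513, 0.3394, 0.1618]
tcp_rot: [0.235, 2.872, 0.054]
contact_force: [-3.7, -4.0, 4.7]
width: 0.0145
finger_force: 30.0
t 55.35 p [0.5513 0.3394 0.1618] psi 170.22 z [ 0.259  0.016 -0.966] q [-0.02  0.56 -0.86  1.83  0.79  0.88  0.14] w 0.0145 F [-3.7 -4.   4.7] ff 30.0
row [-0.0034, 0.0007, 0.0001] [-0.0019, 0.0014, 0.0061]
```

```bash
python3 -m crank '[[0,0,0,0,0,0.2,1],[0,0,0,0,0,0.4,1],[0,0,0,0,0,0.6,1],[0,0,0,0,0,0.8,1],[0,0,0,0,0,1,1],[0,0,0,0,0,1,1]]' 35 | head -3
python3 -m crank '[[0,0,0,0,0,0.2,1],[0,0,0,0,0,0.4,1],[0,0,0,0,0,0.6,1],[0,0,0,0,0,0.8,1],[0,0,0,0,0,1,1],[0,0,0,0,0,1,1]]'| head -3
python3 -m crank '[[0,0,0,0,0,0.2,1],[0,0,0,0,0,0.4,1],[0,0,0,0,0,0.6,1],[0,0,0,0,0,0.8,1],[0,0,0,0,0,1,1],[0,0,0,0,0,1,1]]'
cat >> h.py <<'E'
def dang():
    from cell import robot
    s=robot.read_state();x=R.from_rotvec(s['tcp_rot']).as_matrix()[:,0];return np.degrees(np.arctan2(x@EY,x@EX)),s['wrist_torque']
E
python3 - <<'E'
from h import *
plan(dial(72.7,.013));print(dang())
E
```

```text
time: 56.1
tcp_pos: [0.552, 0.3411, 0.1621]
tcp_rot: [0.973, 2.728, 0.156]
time: 56.85
tcp_pos: [0.5535, 0.3422, 0.1625]
tcp_rot: [1.661, 2.408, 0.249]
time: 57.6
tcp_pos: [0.5553, 0.3423, 0.163]
tcp_rot: [2.261, 1.923, 0.327]
contact_force: [14.0, 4.8, -7.0]
width: 0.0146
finger_force: 35.0
t 57.6 p [0.5553 0.3423 0.163 ] psi 81.26 z [ 0.265  0.023 -0.964] q [-0.25  0.47 -0.54  1.83  0.58  0.77 -1.28] w 0.0146 F [14.   4.8 -7. ] ff 35.0
row [-0.0028, -0.0003, 0.0002] [0.0104, -0.014, 0.1413]
(np.float64(76.9415959046037), array([ 0.788677  , -2.02940202,  0.14656146]))
```

```bash
python3 -m crank '[[0,0,0,0,0,0.07,1],[0,0,0,0,0,0.14,1],[0,0,0,0,0,0.14,1],[0,0,0,0,0,0.14,1]]'|head -1
python3 - <<'E'
from h import *
plan();print(dang())
E
```

```text
time: 58.1
t 58.1 p [0.5555 0.3423 0.1631] psi 77.24 z [ 0.265  0.023 -0.964] q [-0.26  0.46 -0.53  1.83  0.57  0.76 -1.34] w 0.0146 F [14.2  4.6 -7.9] ff 35.0
(np.float64(72.79414356859954), array([ 0.77208201, -2.18101424,  0.19097143]))
```

Release, retreat along the tool axis and check.

```bash
python3 -m crank '[[0,0,0,0,0,0,0.4],[0,0,0,0,0,0,0.4],[0,0,0,0,0,0,0.4],[0,0,0,0,0,0,0.4],[0,0,-0.04,0,0,0,0.4],[0,0,-0.1,0,0,0,0.4],[0,0,-0.15,0,0,0,0.4],[0,0,-0.15,0,0,0,0.4],[0,0,-0.15,0,0,0,0.4]]'|head -2
python3 - <<'E'
from h import *
from cell import cams
plan()
d=cams.get_image('wrist');im=d['color'][:,:,::-1];cv2.imwrite('pics/w6.png',im);np.savez('w6.npz',K=d['intrinsics'],V=d['view'])
E
```

```text
time: 59.22
tcp_pos: [0.5123, 0.3377, 0.3063]
t 59.23 p [0.5123 0.3377 0.3063] psi 77.08 z [ 0.259  0.018 -0.966] q [-0.19  0.25 -0.63  1.76  0.38  1.01 -1.2 ] w 0.055 F [-0.8 -0.4 -0.6] ff 0.0
```

View pics/w6.png

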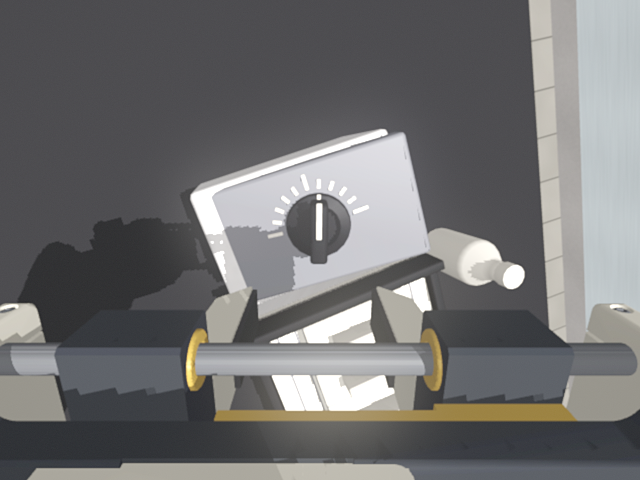

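Wrist view: the pointer line (319,205-240) points straight at mark 6 (319,182), one mark clockwise of the long mark 5 (304,180). Last check of the whole shaker.

```bash
python3 -m crank '[[0,0,-0.05,0,0,0,0.4],[-0.05,-0.1,-0.05,0,0,0,0.4],[-0.05,-0.1,-0.05,0,0,0,0.4],[-0.05,-0.1,-0.05,0,0,0,0.4]]'|head -2
python3 - <<'E'
from h import *
from cell import cams
plan()
s=cams.get_image('side')['color'][:,:,::-1];t=cams.get_image('top')['color'][:,:,::-1]
a=cv2.resize(s[150:480,170:430],None,fx=1.5,fy=1.5);b=cv2.resize(t[140:345,110:310],None,fx=2,fy=2)
o=np.zeros((500,800,3),np.uint8);o[:a.shape[0],:a.shape[1]]=a;o[:b.shape[0],395:395+b.shape[1]]=b;cv2.imwrite('pics/f.png',o)
E
```

```text
time: 59.78
tcp_pos: [0.3906, 0.3104, 0.3234]
t 59.77 p [0.3906 0.3104 0.3234] psi 77.22 z [ 0.256  0.015 -0.967] q [-0.16 -0.   -0.69  1.96  0.22  1.01 -1.18] w 0.0552 F [-0.2 -0.1  1.2] ff 0.0
```

View pics/f.png

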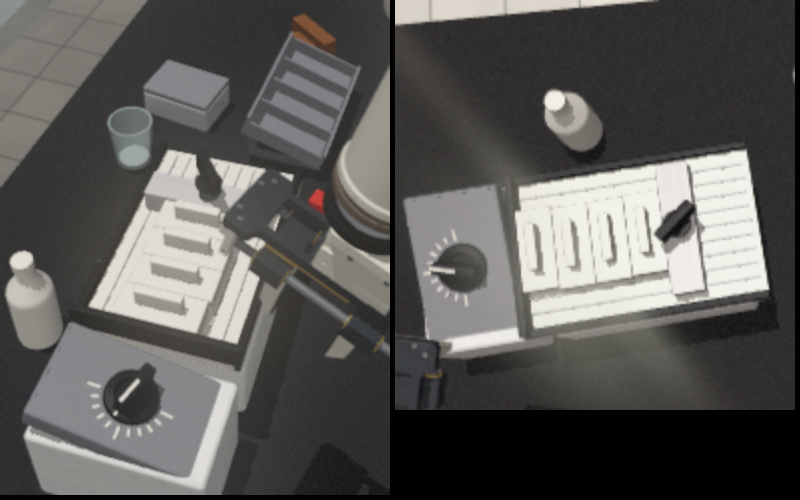

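The row stands snugly between bar and fence, the bin is empty and the bystanders are in place. Handing in.

```bash
python3 -c "from cell import close_job;print(close_job())"
```

```text
the job is handed in; nothing more can be done
None
```

I handed the job in at about 60 s: all four cassettes stand flat in a snug row between bar and fence, the wing knob is tightened to its end stop, and the dial points at mark 6. In the last pictures the bin was empty and the bottle, beaker and tip box looked unmoved; the judge's verdict was not returned.

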